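# Turn the wax block in the clamp, then hold the sweep gate at its pointer

### The arm

A 7-joint arm with a two-finger parallel gripper is mounted at the origin on the work surface. World frame = base frame: x ahead of the robot, y to its left, z up, the work surface at z = 0. Lengths are in m, angles in rad, forces in N, time in s.
With the tool pointing down it reaches from about 0.4 to 0.85 m from the base axis. Payload 4.4 kg.
Tool frame: the origin (TCP) lies on the centre line of the jaws, within the pads' length; the fingertips stand tip_extent ahead of it and the grasp point (between the pads) lies 8 mm behind it (tip_extent is the distance from the TCP to the fingertips, in m); x points along the fingers, z is the direction in which the jaws open and shut, and the axes are right-handed (so a half turn about x gives the same grasp; the last joint's range is limited). The gripper opens to 94 mm and grips with 3 to 60 N. Pads are 16 mm wide; open, the fingers measure 119 mm over their backs; the gripper's body (75 mm by 177 mm) begins 78 mm behind the grasp point.
Start: joints at [-1.332, 0.628, 0.038, 1.517, -0.027, 0.996, -0.02], TCP at [0.195, 0.62, 0.216] pointing down, gripper open.
Joint ranges: [-3.06, 3.06], [-0.37, 2.12], [-1.25, 1.32], [0.18, 2.47], [-1.1, 4.24], [0.23, 1.98], [-2.94, 2.94]. Speed limits (rad/s): [2.57, 2.57, 3.14, 3.14, 3.14, 3.14, 3.14].

### API

Orientations are given as a 3x3 rotation matrix whose columns are the frame's x, y, z axes.
In Python, from station import * gives the robot as it stands.
- The arm moves only by the shell command python3 -m crank 'ROWS' [OPENING] [FORCE]. ROWS is text: rows parted by semicolons, each of 4 numbers parted by spaces: the shift along the tool's x, y, z in units of 25 mm (1.0 is 25 mm), then the turn about the tool's x in units of 5 degrees (1.0 is 5 degrees). A call has 1 to 8 rows; each row shifts and turns the commanded pose from where the row before left it, along the tool's axes as they then stand; what a row does not reach is not made up. A row lasts 1/12 s, in which the tool goes at most 41.7 mm and 7.16 degrees, less where a joint would pass 70% of its speed; a pose out of reach is approached as far as the arm can. A call is refused whole if a number of a shift passes 1 or a number of a turn 1, either way. A call with a gripper value outside its range is refused whole. OPENING is the opening, from 0 (shut) to 1 (fully open), set as the call begins (- or left out, the last holds). The fingers move at their own pace and stop on an object; FORCE is the grip in N (left out, the last holds). Time passes only in rows, so rows that do not move let the fingers close. It gives the time, the measured TCP pose, the force and the opening at its end, in the units of the state.
- get_obs(): the state, without advancing time (a new reading comes with each control period).
- read_camera(name): name is "scene" or "top" or "wrist"; returns (picture, depth): 420x560x3 uint8, red, green, blue; 420x560 float32, m along the optical axis (not along the pixel's ray), 0 where there is no reading.
- camera_params(name): a dict with "intrinsics" (3x3 intrinsics, pixels), "k1" (the pictures are not rectified: a ray, as slopes to the right and down, at radius r is drawn at 1 + k1 r^2 times it, then the intrinsics apply), "rvec" (rotation vector, rad) and "tvec" (3), from world to camera coordinates, as OpenCV has them. Camera axes: x right, y down, z forward; pixel columns grow to the right and rows downward; lengths in m; the calibration is good to about 2 mm. A picture is of the moment at which its call begins: read the wrist's pose just before it. camera_params takes no time and is no camera call; for the wrist camera it gives the pose at the moment of the call.
- close_job(): hands the job in, once; it reports no verdict.
The state is a dict: "time": time; "joint_positions": joint angles; "qvel": joint speeds; "tau": joint torques, N m; "ee_pos": TCP position; "ee_rot": TCP orientation; "contact_force": force on the tool from outside, world axes, zero at the start; "wrist_torque": the same for the moment, N m; "finger_gap": finger opening in m.
Only numpy, scipy, OpenCV 4.12 (cv2) and the standard library are available. Lean on these libraries where they do the work, as an engineer would, in place of code of your own. Each camera call takes 0.05 s, during which the arm holds its last target.

### The job

Slide back the clamp's jaw, turn the upright wax block a quarter turn so that its grooved face looks towards the sweep tray, stand it back between the jaws and push the jaw snugly against it. Then swing up the tray's wooden gate, whose tongue is its handle, until it lies in line with the steel pointer beside it, and finish while holding it there (it falls if let go). Do not shift the pointer, and leave everything else on the bench where it is.

Things in the scene. Friction and masses are not known exactly. Their poses are not given: they have to be found in the camera images.
- clamp: Steel slide-jaw clamp fixed on the robot's right. Origin: underside of its base, below the jaws; own x away from the robot along the slide, own y towards the tray, z up. Base x -150 to +65, y +-35 mm, top at z 12 mm, where the block stands. Fixed jaw: face at own x +25 mm looking to -x, 60 mm wide, 22 thick. Jaws end at z 42 mm and leave the sides (+y, -y) open. Yaw within 0.25 rad.
- jaw (a joint): Moving jaw, on the robot's side of the block. Value in m: gap between the jaws = 37 mm + value; grows as the jaw slides back to clamp -x, up to 0.032. Starts at 0 to 0.003. No spring: about 2 N of friction, stays where left. Jaw plate 60 mm wide, 16 mm thick.
- jaw_post (a point): Point on the upright wooden post that moves the jaw by hand; it moves with the jaw. Post 20 mm (clamp x) x 16 mm (clamp y), from z 27 mm (on the jaw's 30 mm wide tongue) to its top at z 76 mm; this point is on its axis at z 62 mm. Lies at clamp x = -85 mm - joint value, y = 0: 73 mm behind the jaw's gripping face.
- wax_block: Blue wax block, upright and loose between the jaws, 36 (own x) x 46 (own y) x 75 mm tall, 0.1 to 0.17 kg. Origin: centre of underside, z up. A groove 12 mm wide, 6 deep runs full height down its +x face only. At the start that face is at the fixed jaw (36 mm between the jaws); at the end its own x points to clamp +y and 46 mm are between the jaws (jaw value near 0.009).
- groove (a point): Point in the middle of the wax block's grooved face (18 mm out from the block's axis along its own +x), 70 mm above its underside.
- tray: Wooden sweep tray pegged to the bench on the robot's left, 200 (own x) x 180 (own y) x 54 mm high, yaw within 0.2 rad. Origin: centre of underside; own x away from the robot, own y to the robot's left, z up. The gate lies on it like a lid. On its +x side stands a brass arc of 140 mm radius about the hinge line, with the pointer just outside.
- gate (a joint): Gate angle (rad): 0 shut and level on the tray, growing as its tongue swings up and over towards tray +y; most 1.5. Falls shut freely if let go. Wooden gate 188 mm wide (tray x), 182 mm long, 12 mm thick, 0.3 to 0.55 kg; hinge line along tray x at tray y +90 mm, z 62 mm. The rising edge is the one nearest the clamp.
- gate_hinge (a point): Point on the hinge line of the gate (tray y = +90 mm, z = 62 mm) in the tongue's plane (tray x = -20 mm). The tongue point is 222 mm from it.
- gate_tongue (a point): Grip point in the tongue, a bar 18 mm wide (along the hinge) and 16 mm thick that sticks out 58 mm from the gate's free edge towards the clamp. Point: mid-thickness, 18 mm from the tongue's end, 40 mm from the gate's edge; tray x -20 mm; z 62 mm when shut, free space below. x along the hinge line, y towards the hinge, z square to the gate.
- pointer (a joint): Angle of the thin steel pointer (rad) about the same hinge line, counted like the gate's: the gate is at the mark when gate equals it (gate and pointer parallel, seen along the hinge). 0.5 to 0.9; held by light friction, easily bumped.
- pointer_tip (a point): Tip of the pointer, 168 mm from the hinge line, at tray x = +116 mm (outside the brass arc, on the side away from the robot). Its frame turns with the pointer as the tongue's frame turns with the gate.
- bezel_pusher: Bystander: bezel pusher lying flat, rosewood grip 55 x 24 x 22 mm and 55 mm steel shank, origin under its middle; lies between clamp and tray.
- bezel_ring: Bystander: small silver bezel cup ring, 25 mm across, 8 mm high, origin under its centre.
- bur_stand: Bystander: round bronze bur stand, 68 mm across, 58 mm high with its burs, origin under its centre.
- bench_block: Bystander: square steel bench block 65 x 65 x 20 mm, origin under its centre.
- loupe: Bystander: black eye loupe standing on its wide end, 32 mm across, 29 mm high, origin under its centre.
- stone_jar: Bystander: small glass jar with a metal cap, 44 mm across, 50 mm high, origin under its centre.
There are look-alikes about, which are no part of the job. There is more than one size of the wax_block; the one meant has the size given above.

How it is judged:
On the way:
1. the wax block stands turned in the clamp, groove to the tray, jaw snug against it, robot off it, gate still shut (y of groove in the frame of clamp above 0.008 m and angle between the x axis of wax_block and the y axis of clamp, either way round below 0.1 rad and angle between wax_block's own z axis and vertical below 0.06 rad and z of wax_block in the frame of clamp between 0.0095 and 0.0145 m and x of wax_block in the frame of clamp between -0.003 and 0.006 m and y of wax_block in the frame of clamp between -0.018 and 0.018 m and value of joint jaw below 0.0115 m and value of joint gate below 0.08 rad and contact force between wax_block and the fingers below 0.1 N), for 0.2 s.
At the end, for the whole second after the job is handed in: Fingers hold the gate still within 0.07 rad of the pointer, nothing else propping it; the block stands on the clamp base, groove to the tray within 0.1 rad, within 18 mm of the middle line and 4 mm of the fixed jaw, jaw joint below 0.0115; the fingers touch neither block nor clamp (y of groove in the frame of clamp above 0.008 m and angle between the x axis of wax_block and the y axis of clamp, either way round below 0.1 rad and angle between wax_block's own z axis and vertical below 0.06 rad and z of wax_block in the frame of clamp between 0.0095 and 0.0145 m and x of wax_block in the frame of clamp between -0.003 and 0.006 m and y of wax_block in the frame of clamp between -0.018 and 0.018 m and value of joint jaw below 0.0115 m and angle between the y axis of gate_tongue and the y axis of pointer_tip, either way round below 0.07 rad and value of joint gate above 0.35 rad and velocity of joint gate between -0.1 and 0.1 rad/s and contact force between gate and the fingers above 0.5 N and contact force between each of wax_block, clamp and the fingers below 0.1 N and contact force between gate and wax_block below 0.1 N and contact force between gate and bezel_pusher below 0.1 N and contact force between gate and bezel_ring below 0.1 N and contact force between gate and bur_stand below 0.1 N and contact force between gate and bench_block below 0.1 N and contact force between gate and loupe below 0.1 N and contact force between gate and stone_jar below 0.1 N); the arm keeps its last pose, push and grip.
It fails at once if the pointer is shifted (tip moved more than 8 mm) (distance of pointer_tip from where it was at the start of the episode above 0.008 m).
It fails at once if another thing on the bench is moved more than 25 mm (distance of any of bezel_pusher, bezel_ring, bur_stand, bench_block, loupe, stone_jar from where it was at the start of the episode above 0.025 m).
It also fails if it takes over 72 s, if anything falls off the work surface, if the arm or the gripper's body presses on something with over 40 N, if the wrist force passes 120 N, or if a joint passes its speed limit or range.

## Working session

There is one attempt and no reset: what is moved stays moved. The work goes in short steps, Python scripts to look and compute and a shell command to move; the robot and the scene stay as the last step left them, time stands still between calls to the robot, and variables do not carry over. Pictures are saved under pics/ and viewed, and the job is handed in when it is done.

```bash
ls; mkdir -p pics; python3 - <<'E'
from station import *
import cv2,numpy as np
o=get_obs()
for k,v in o.items(): print(k,np.round(v,3).tolist())
for n in ("scene","top","wrist"):
    p=camera_params(n); print(n,{k:np.round(v,4).tolist() for k,v in p.items()})
    im,d=read_camera(n); cv2.imwrite(f"pics/{n}0.png",im[:,:,::-1]); np.savez(f"{n}0.npz",im=im,d=d,**{k:np.array(v) for k,v in p.items()})
E
```

```text
pics
time 0.0
joint_positions [-1.332, 0.629, 0.038, 1.518, -0.027, 0.996, -0.02]
qvel [0.0, -0.0, 0.0, 0.001, 0.001, -0.002, -0.0]
tau [0.001, -54.973, 1.143, -18.663, -0.052, 0.024, 0.0]
ee_pos [0.195, 0.619, 0.216]
ee_rot [[-0.001, -0.954, 0.3], [-0.002, 0.3, 0.954], [-1.0, -0.0, -0.002]]
contact_force [0.212, 0.227, -0.433]
wrist_torque [-0.023, 0.054, -0.002]
finger_gap 0.094
scene {'intrinsics': [[425.9253, 0.0, 280.9016], [0.0, 425.9253, 209.5532], [0.0, 0.0, 1.0]], 'k1': 0.0241, 'rvec': [0.7409, 2.759, -0.9005], 'tvec': [0.5195, -0.2038, 1.1324]}
top {'intrinsics': [[416.5562, 0.0, 278.4932], [0.0, 416.5562, 204.7373], [0.0, 0.0, 1.0]], 'k1': -0.0861, 'rvec': [2.1181, -2.165, 0.1108], 'tvec': [0.0486, 0.6159, 1.0454]}
wrist {'intrinsics': [[290.1369, 0.0, 280.9165], [0.0, 290.1369, 206.7455], [0.0, 0.0, 1.0]], 'k1': 0.0013, 'rvec': [-2.3351, -1.7149, -0.2492], 'tvec': [-0.6498, -0.0316, 0.3915]}
```

View pics/scene0.png

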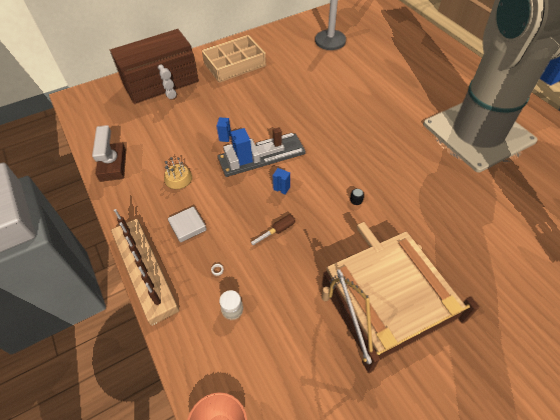

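View pics/top0.png

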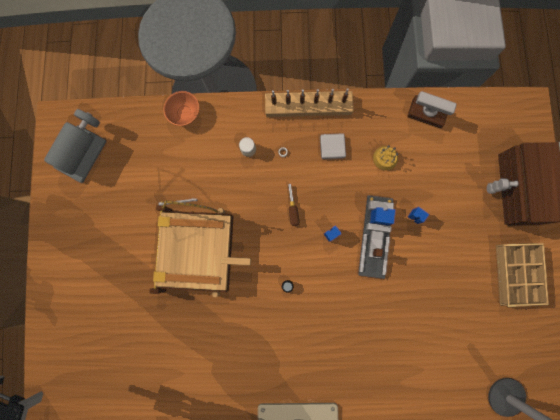

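View pics/wrist0.png

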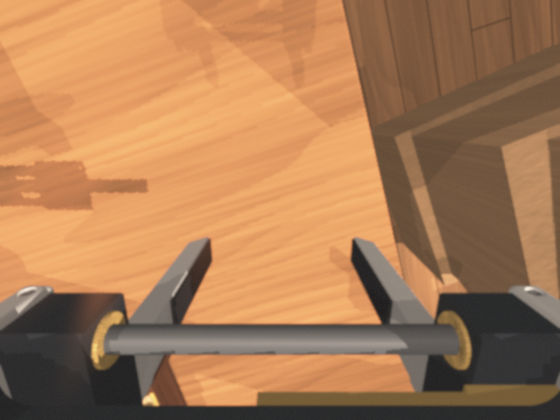

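The scene and top views show the clamp at top (378,235) with the large blue block at its far jaw. Small look-alike blocks are at (333,233) and (418,215), the tray is at (193,250), its tongue at (240,261), and the pointer and arc at the tray's far side (195,205). Next I'll zoom in and measure.

```bash
cat > h.py <<'E'
import numpy as np,cv2
def ld(f):
    z=np.load(f); return {k:z[k] for k in z.files}
def RT(c): 
    return cv2.Rodrigues(c['rvec'].astype(float))[0],c['tvec'].astype(float).ravel()
def rays(c,uv):
    uv=np.atleast_2d(np.asarray(uv,float)); K=c['intrinsics']
    n=cv2.undistortPoints(uv[:,None],K,np.array([float(c['k1']),0,0,0]),None,None)[:,0] 
    return np.c_[n,np.ones(len(n))]
def onz(c,uv,z):
    R,t=RT(c); d=rays(c,uv)@R; o=-R.T@t
    z=np.broadcast_to(z,len(d)); s=(z-o[2])/d[:,2]; return o+d*s[:,None]
def bydepth(c,uv,dep):
    R,t=RT(c); return (rays(c,uv)*np.asarray(dep)[:,None]-t)@R
def cloud(c,step=1):
    H,W=c['d'].shape; v,u=np.mgrid[0:H:step,0:W:step]; dd=c['d'][::step,::step]
    return bydepth(c,np.c_[u.ravel(),v.ravel()],dd.ravel()).reshape(*dd.shape,3)
def proj(c,P):
    P=np.atleast_2d(P).astype(float)
    return cv2.projectPoints(P,c['rvec'].astype(float),c['tvec'].astype(float),c['intrinsics'],np.array([float(c['k1']),0,0,0]))[0][:,0]
def tri(ca,a,cb,b):
    out=[]
    Ra,ta=RT(ca);Rb,tb=RT(cb);oa=-Ra.T@ta;ob=-Rb.T@tb
    for x,y in zip(rays(ca,a)@Ra,rays(cb,b)@Rb):
        s=np.linalg.lstsq(np.c_[x,-y],ob-oa,rcond=None)[0]
        p,q=oa+x*s[0],ob+y*s[1]; out.append(np.r_[(p+q)/2,np.linalg.norm(p-q)])
    return np.array(out)
def crop(im,x0,y0,x1,y1,s,f):
    cv2.imwrite(f,cv2.resize(im[y0:y1,x0:x1,::-1],None,fx=s,fy=s,interpolation=cv2.INTER_CUBIC))
E
python3 - <<'E'
from h import *
t=ld('top0.npz');s=ld('scene0.npz')
crop(t['im'],320,180,440,290,6,'pics/t_clamp.png')
crop(t['im'],140,180,260,310,5,'pics/t_tray.png')
crop(s['im'],200,100,320,200,6,'pics/s_clamp.png')
crop(s['im'],310,210,480,370,4,'pics/s_tray.png')
P=cloud(t); print(P[100,100],P[300,300], P[215,382],P[250,193],P[222,200])
E
```

```text
[ 9.41033590e-01  5.48225298e-01 -8.13218736e-04] [ 0.36745671 -0.01546179 -0.00119456] [ 0.57871019 -0.22212564  0.08898763] [0.50284323 0.25380234 0.06563359] [0.57342536 0.23512371 0.06953933]
```

View pics/t_clamp.png

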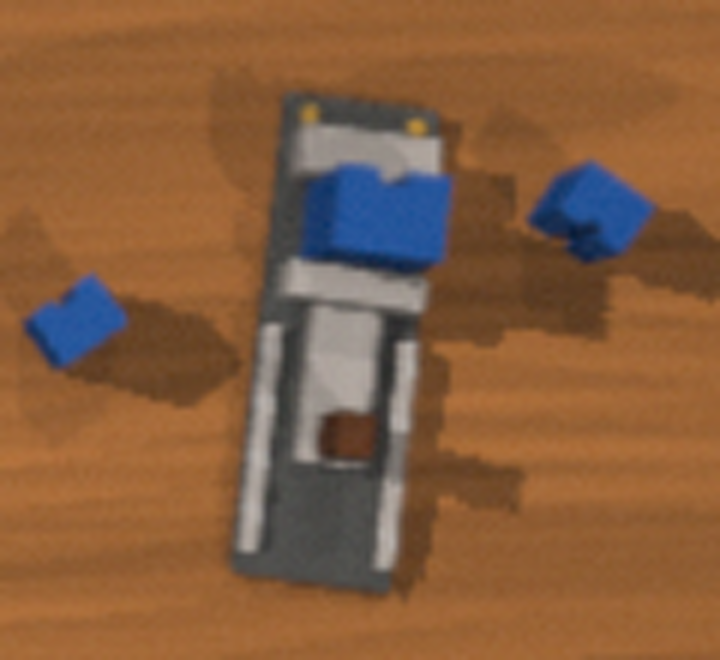

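View pics/t_tray.png

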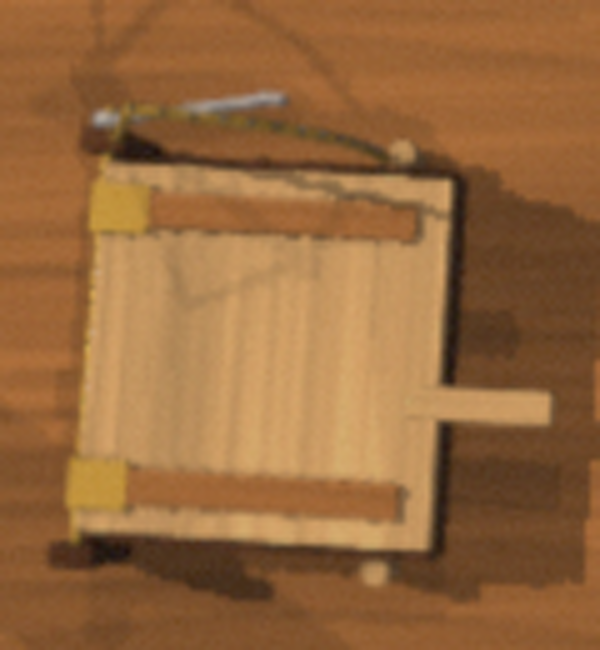

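View pics/s_clamp.png

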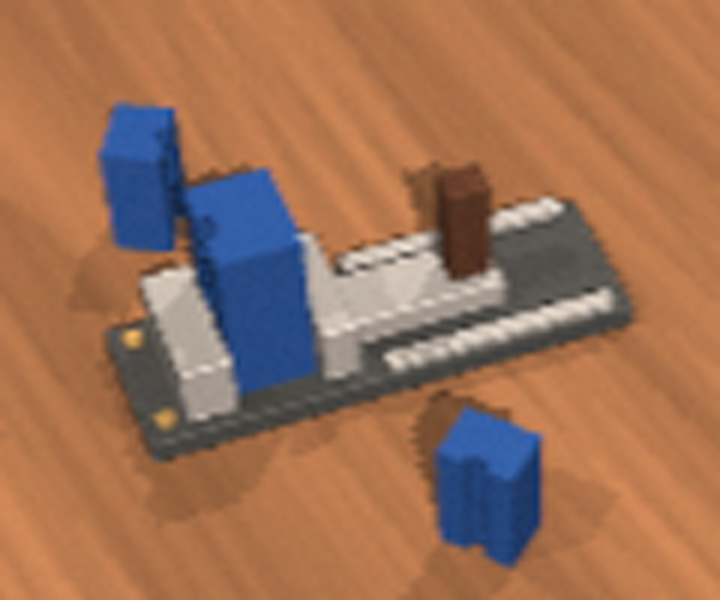

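View pics/s_tray.png

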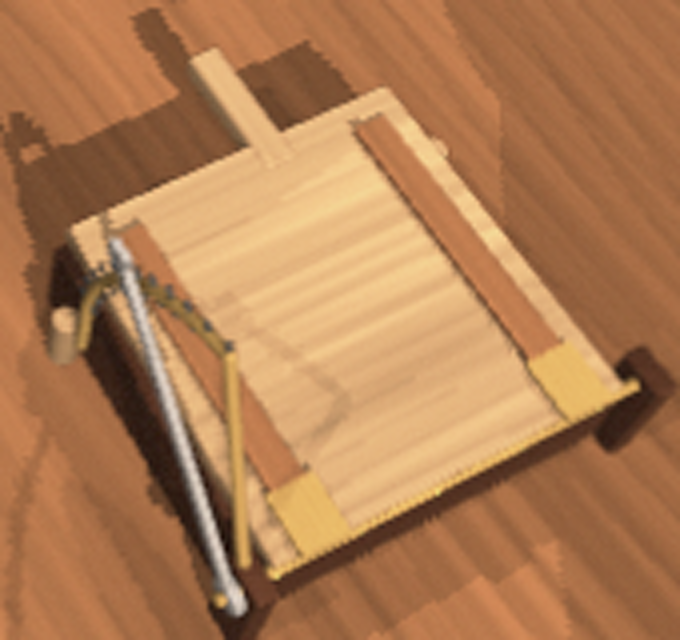

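```bash
python3 - <<'E'
from h import *
t=ld('top0.npz');s=ld('scene0.npz')
Q=lambda l,x,y,k:np.array(l,float)/k+[x,y]-0.5+0.5/k
# base corners
c=onz(t,Q([(287,93),(440,106),(388,592),(235,573)],320,180,6),0.012)
print('base',np.round(c,4).tolist()); 
for i in range(4): print(np.linalg.norm(c[i]-c[(i+1)%4]))
ctr=c.mean(0); ax=(c[0]+c[1]-c[2]-c[3])[:2]; yaw=np.arctan2(ax[1],ax[0]); print('yaw',yaw)
X=np.array([np.cos(yaw),np.sin(yaw)]);Y=np.array([-X[1],X[0]])
o=ctr[:2]+X*0.0425; print('clamp origin',o)
loc=lambda p:np.c_[(p[:,:2]-o)@X,(p[:,:2]-o)@Y,p[:,2]]
P=cloud(t);S=cloud(s)
for nm,cc,C in(('top',t,P),('scene',s,S)):
    L=loc(C.reshape(-1,3)); im=cc['im'].reshape(-1,3).astype(int)
    m=(np.abs(L[:,0])<0.08)&(np.abs(L[:,1])<0.05)&(L[:,2]>0.082)&(L[:,2]<.1)
    m2=m&(im[:,2]>im[:,0]+40)
    print(nm,'blocktop n',m2.sum(),np.percentile(L[m2],[2,50,98],axis=0).round(4).tolist())
    r=cv2.minAreaRect((L[m2][:,:2]*1000).astype(np.float32)); print(r)
    m=(L[:,0]<-0.06)&(L[:,0]>-.12)&(np.abs(L[:,1])<0.03)&(L[:,2]>0.07)&(L[:,2]<.09)
    print('post',m.sum(),np.percentile(L[m],[2,50,98],axis=0).round(4).tolist())
    for a,b in((-0.03,-0.005),(0.02,.06)):
        m=(L[:,0]>a)&(L[:,0]<b)&(np.abs(L[:,1])<0.04)&(L[:,2]>0.036)&(L[:,2]<.048)
        print('jaw',m.sum(),np.percentile(L[m],[3,50,97],axis=0).round(4).tolist())
E
```

```text
base [[0.641, -0.2029, 0.012], [0.6335, -0.2712, 0.012], [0.4198, -0.2373, 0.012], [0.4297, -0.1707, 0.012]]
0.06868484170614424
0.2163682774169159
0.06736259301304445
0.21367921271921006
yaw -0.15450004108108423
clamp origin [ 0.5729833  -0.22707217]
top blocktop n 250 [[-0.0113, -0.0231, 0.0833], [0.0059, -0.0016, 0.0871], [0.0235, 0.0197, 0.0917]]
((6.476747512817383, -2.140787124633789), (44.770870208740234, 35.88240051269531), 89.42888641357422)
post 55 [[-0.0964, -0.0066, 0.0704], [-0.0872, 0.0026, 0.076], [-0.0771, 0.0095, 0.081]]
jaw 154 [[-0.0289, -0.0276, 0.0383], [-0.0208, 0.0019, 0.0424], [-0.0115, 0.0285, 0.0457]]
jaw 153 [[0.0263, -0.0263, 0.0379], [0.0376, 0.0024, 0.0426], [0.0466, 0.028, 0.0463]]
scene blocktop n 229 [[-0.0096, -0.0203, 0.0832], [0.0082, 0.0047, 0.0875], [0.0253, 0.0262, 0.0902]]
((7.988880157470703, 2.562246322631836), (50.0765380859375, 36.107486724853516), 89.77552032470703)
post 48 [[-0.0932, -0.0015, 0.0712], [-0.0841, 0.0066, 0.0752], [-0.0751, 0.0128, 0.0782]]
jaw 102 [[-0.0273, -0.018, 0.0372], [-0.0207, 0.0169, 0.0424], [-0.0072, 0.0332, 0.0452]]
jaw 192 [[0.0238, -0.0232, 0.0377], [0.0367, 0.0066, 0.0424], [0.048, 0.0329, 0.0451]]
```

```bash
python3 - <<'E'
from h import *
t=ld('top0.npz');s=ld('scene0.npz')
Q=lambda l,x,y,k:np.array(l,float)/k+[x,y]-0.5+0.5/k
# gate top face z=68: corners
c=onz(t,Q([(104,160),(456,178),(438,550),(76,528)],140,180,5),0.068)
print(np.round(c,4).tolist(),[np.linalg.norm(c[i]-c[(i+1)%4]) for i in range(4)])
tg=onz(t,Q([(441,388),(551,392),(550,424),(440,420)],140,180,5),0.070)
print('tongue',np.round(tg,4).tolist(),[np.linalg.norm(tg[i]-tg[(i+1)%4]) for i in range(4)])
v=(c[0]+c[3]-c[1]-c[2])[:2]; v/=np.linalg.norm(v); print('ydir',v,'yaw',np.arctan2(-v[0],v[1]))
a=(tg[0]+tg[3]-tg[1]-tg[2])[:2]; a/=np.linalg.norm(a); print(a,np.arctan2(-a[0],a[1]))
# pointer
tp=tri(t,Q([(283,98),(100,119)],140,180,5),s,Q([(115,243),(236,604)],310,210,4)); print('pointer tip,base',tp.round(4))
E
```

```text
[[0.6026, 0.3389, 0.068], [0.5892, 0.1563, 0.068], [0.4027, 0.1668, 0.068], [0.4156, 0.3511, 0.068]] [np.float64(0.18301063871294854), np.float64(0.1868467112642121), np.float64(0.18481088826981854), np.float64(0.18736538640322326)]
tongue [[0.4832, 0.1643, 0.07], [0.4802, 0.109, 0.07], [0.4643, 0.1097, 0.07], [0.4672, 0.165, 0.07]] [np.float64(0.05546481413692525), np.float64(0.015923370090374873), np.float64(0.0553755373860519), np.float64(0.0159651060646995)]
ydir [0.07152615 0.99743872] yaw -0.07158728302746635
[0.05366062 0.99855923] -0.05368641013808062
pointer tip,base [[0.6155 0.2219 0.1759 0.0025]
 [0.6243 0.345  0.0595 0.0026]]
```

```bash
cat >> h.py <<'E'
def go(tx=None,yaw=None):
    "needed shift in tool units from present pose to world target tx; yaw= wanted yaw of tool z (rad), mod pi"
    from station import get_obs
    o=get_obs(); R=np.array(o['ee_rot']);p=np.array(o['ee_pos'])
    print('t %.2f'%o['time'],'p',p.round(4).tolist(),'zyaw %.4f'%np.arctan2(R[1,2],R[0,2]),'q',np.round(o['joint_positions'],2).tolist(),'F',np.round(o['contact_force'],1).tolist(),'gap %.4f'%o['finger_gap'])
    if tx is not None: print('shift units',(R.T@(np.array(tx)-p)/0.025).round(2).tolist())
    if yaw is not None:
        d=np.arctan2(R[1,2],R[0,2])-yaw; d=(d+np.pi/2)%np.pi-np.pi/2; print('turn units (in 5deg)',round(np.degrees(d)/5,2))
E
python3 - <<'E'
import station; print([x for x in dir(station) if x[0]!='_'])
for x in dir(station):
    if 'tip' in x.lower(): print(x,getattr(station,x))
from h import *
s=ld('scene0.npz');
Q=lambda l,x,y,k:np.array(l,float)/k+[x,y]-0.5+0.5/k
c=onz(s,Q([(160,450),(632,305),(567,200),(103,332)],200,100,6),0.012); print(c.round(4).tolist(),[np.linalg.norm(c[i]-c[(i+1)%4]) for i in range(4)])
go((0.48,-0.2,0.26),-0.1545+np.pi/2)
E
```

```text
['IKError', 'camera_params', 'close_job', 'get_obs', 'read_camera', 'tip_extent']
tip_extent 0.011
[[0.6404, -0.196, 0.012], [0.4321, -0.1673, 0.012], [0.4234, -0.2358, 0.012], [0.6329, -0.2676, 0.012]] [np.float64(0.21026762947397096), np.float64(0.06897851435766404), np.float64(0.21187804507606797), np.float64(0.07196213078833125)]
t 0.15 p [0.1949, 0.6196, 0.2158] zyaw 1.2660 q [-1.33, 0.63, 0.04, 1.52, -0.03, 1.0, -0.02] F [0.8, -0.2, -0.3] gap 0.0942
shift units [-1.73, -20.72, -27.85]
turn units (in 5deg) -1.72
```

```bash
python3 -m crank '-0.7 -0.5 0 0;-0.7 -1 0 0;-0.5 -1 -0.4 0;-0.5 -1 -0.8 0;0 -1 -1 0;0 -1 -1 0;0 -1 -1 0;0 -1 -1 0' 0.45 20; python3 -m crank '0 -1 -1 0;0 -1 -1 0;0 -1 -1 0;0 -1 -1 0;0 -1 -1 0;0 -1 -1 0;0 -1 -1 0;0 -1 -1 0'; python3 -c "
from h import *
go((0.4886,-0.2122,0.13),-0.15+np.pi/2)"
```

```text
time: 0.82
ee_pos: [0.3354, 0.438, 0.2763]
ee_rot: [[-0.0, -0.954, 0.3], [-0.0, 0.3, 0.954], [-1.0, 0.0, -0.0]]
contact_force: [0.0, 0.0, 0.5]
finger_gap: 0.0446
time: 1.48
ee_pos: [0.466, 0.1873, 0.2764]
ee_rot: [[-0.0, -0.954, 0.3], [0.0, 0.3, 0.954], [-1.0, 0.0, -0.0]]
contact_force: [0.5, 0.6, 0.1]
finger_gap: 0.0421
t 1.48 p [0.466, 0.1873, 0.2764] zyaw 1.2661 q [-0.53, 0.35, 0.13, 1.84, -0.05, 0.95, 0.89] F [0.5, 0.6, 0.1] gap 0.0421
shift units [5.86, -5.66, -14.97]
turn units (in 5deg) -1.77
```

```bash
python3 -m crank '0 -0.4 -1 0;0 -0.4 -1 0;0 -0.4 -1 0;0 -0.4 -1 0;0 -0.4 -1 0;0 -0.4 -1 0;0 -0.4 -1 0;0 -0.4 -1 0'; python3 -m crank '0 -0.4 -1 0;0 -0.4 -1 0;0 -0.4 -1 0;0 -0.4 -1 0;0 0 -1 0;0 0 -1 0'; python3 -m crank '0 0 0 1;0 0 0 1;0 0 0 1;0 0 0 1;0 0 0 1;0 0 0 1;0 0 0 1;0 0 0 1';  python3 -m crank '0 0 0 1;0 0 0 1;0 0 0 1;0 0 0 1;0 0 0 1;0 0 0 1;0 0 0 1;0 0 0 1' | head -1;  python3 -m crank '0 0 0 1;0 0 0 1;0 0 0 1;0 0 0 1;0 0 0 1;0 0 0 1;0 0 0 1;0 0 0 1' |head -1; python3 -m crank '0 0 0 1;0 0 0 1;0 0 0 1;0 0 0 1;0 0 0 1;0 0 0 1;0 0 0 1;0 0 0 1' |head -1; python3 -c "
from h import *
go((0.4886,-0.2122,0.13),-0.15+np.pi/2)"
```

```text
time: 2.15
ee_pos: [0.4816, -0.0271, 0.2764]
ee_rot: [[-0.0, -0.954, 0.3], [0.0, 0.3, 0.954], [-1.0, 0.0, 0.0]]
contact_force: [0.9, 0.5, -0.3]
finger_gap: 0.0425
time: 2.65
ee_pos: [0.4748, -0.1822, 0.2762]
ee_rot: [[-0.0, -0.954, 0.3], [-0.0, 0.3, 0.954], [-1.0, 0.0, -0.0]]
contact_force: [0.0, -0.1, -0.8]
finger_gap: 0.0425
time: 3.32
ee_pos: [0.4749, -0.1808, 0.2763]
ee_rot: [[-0.001, -0.534, 0.845], [0.0, 0.845, 0.534], [-1.0, 0.0, -0.0]]
contact_force: [-0.5, 0.7, 0.6]
finger_gap: 0.0424
time: 3.98
time: 4.65
time: 5.32
t 5.32 p [0.4749, -0.1806, 0.2763] zyaw -1.5306 q [-0.34, 0.52, 1.0, 1.84, -0.5, 1.06, -0.68] F [0.4, -0.3, 0.4] gap 0.0421
shift units [5.85, 0.5, 1.29]
turn units (in 5deg) 2.18
```

```bash
python3 -m crank '0 0 0 1;0 0 0 1;0 0 0 0.2;0 0 0 0'; cat > snap.py <<'E'
import sys
from station import *; from h import *
for n in sys.argv[2:]:
    p=camera_params(n); im,d=read_camera(n); f=n+sys.argv[1]
    cv2.imwrite(f"pics/{f}.png",im[:,:,::-1]); np.savez(f+'.npz',im=im,d=d,**{k:np.array(v) for k,v in p.items()})
E
python3 snap.py 1 wrist
```

```text
time: 5.65
ee_pos: [0.475, -0.1807, 0.2762]
ee_rot: [[-0.001, 0.989, -0.146], [-0.0, -0.146, -0.989], [-1.0, -0.001, 0.0]]
contact_force: [0.2, -0.7, -0.0]
finger_gap: 0.0419
```

View pics/wrist1.png

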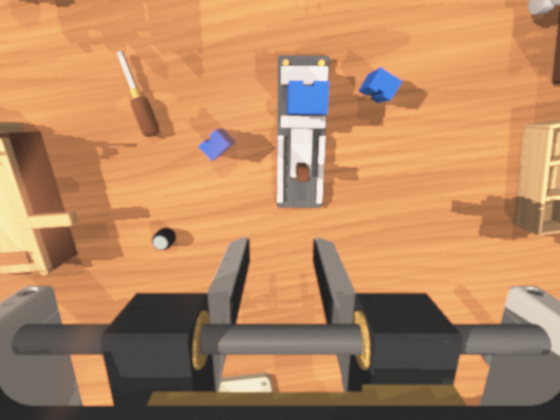

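The wrist view shows the clamp axis-aligned at columns 277–328, rows 57–207, with the post at (302,172) and the block at (308,98).

```bash
python3 - <<'E'
from h import *
w=ld('wrist1.npz')
C=cloud(w); L=C.reshape(-1,3); im=w['im'].reshape(-1,3).astype(int)
mx=im.max(1);mn=im.min(1)
# grey dark base/steel: low saturation in region
u=np.tile(np.arange(560),420);v=np.repeat(np.arange(420),560)
reg=(u>265)&(u<340)&(v>45)&(v<215)
base=reg&(L[:,2]>0.006)&(L[:,2]<0.018)&(mx-mn<40)
r=cv2.minAreaRect((L[base][:,:2]*1000).astype(np.float32)); print('base',base.sum(),r)
for nm,a,b,ex in(('block',.08,.095,im[:,2]>im[:,0]+40),('post',.07,.083,(u>290)&(u<315)&(v>150)),('jaws',.036,.047,mx-mn<40)):
    m=reg&(L[:,2]>a)&(L[:,2]<b)&ex
    if nm=='jaws':
        for q in(v<100,v>100):
            print(nm,(m&q).sum(),cv2.minAreaRect((L[m&q][:,:2]*1000).astype(np.float32)))
    else: print(nm,m.sum(),cv2.minAreaRect((L[m][:,:2]*1000).astype(np.float32)),L[m].mean(0))
crop(w['im'],260,40,350,220,4,'pics/w1c.png')
E
```

```text
base 3062 ((533.1470947265625, -218.356201171875), (68.61966705322266, 211.85842895507812), 81.0732421875)
block 1263 ((580.697265625, -227.19505310058594), (45.76286315917969, 35.888404846191406), 81.52429962158203) [ 0.58016344 -0.22692848  0.08660456]
post 184 ((490.0928955078125, -210.78094482421875), (14.371501922607422, 19.634788513183594), 83.01983642578125) [ 0.49044553 -0.21068547  0.0749176 ]
jaws 728 ((609.9568481445312, -230.20169067382812), (59.120487213134766, 21.591960906982422), 81.66397094726562)
jaws 568 ((522.4782104492188, -214.9229278564453), (59.59952926635742, 79.65763854980469), 79.5813980102539)
```

View pics/w1c.png

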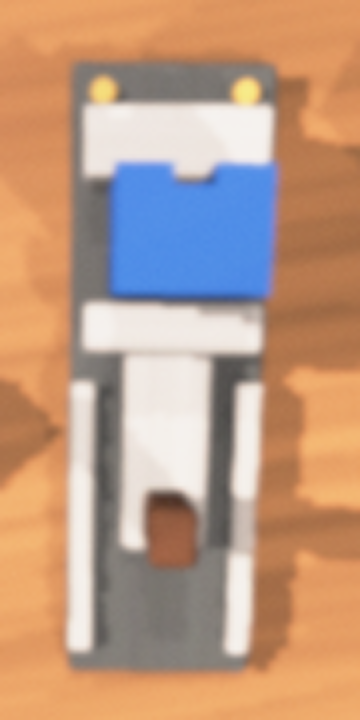

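```bash
python3 -c "
from h import *
go((0.4903,-0.2113,0.052),-0.149+np.pi/2)"
```

```text
t 5.70 p [0.475, -0.1807, 0.2763] zyaw -1.7164 q [-0.37, 0.54, 1.05, 1.84, -0.53, 1.07, -0.83] F [0.7, 0.4, 0.7] gap 0.0421
shift units [8.97, 0.79, 1.12]
turn units (in 5deg) 0.04
```

```bash
python3 -m crank '1 0.4 0.55 0;1 0.39 0.57 0;1 0 0 0;1 0 0 0;1 0 0 0;0 0 0 0'; python3 -m crank '1 0 0 0;1 0 0 0;1 0 0 0;0.97 0 0 0;0 0 0 0;0 0 0 0' ; python3 -c "
from h import *
go((0.4903,-0.2113,0.052),-0.149+np.pi/2)"; python3 -m crank '0 0 0 0;0 0 0 0;0 0 0 0;0 0 0 0;0 0 0 0' 0 10
```

```text
time: 6.2
ee_pos: [0.4881, -0.2096, 0.1477]
ee_rot: [[-0.007, 0.989, -0.146], [0.004, -0.146, -0.989], [-1.0, -0.007, -0.003]]
contact_force: [-0.6, -0.1, -0.7]
finger_gap: 0.0425
time: 6.7
ee_pos: [0.4905, -0.2117, 0.0528]
ee_rot: [[-0.0, 0.989, -0.147], [0.0, -0.147, -0.989], [-1.0, -0.001, -0.0]]
contact_force: [0.1, 0.4, 0.9]
finger_gap: 0.0426
t 6.70 p [0.4905, -0.2117, 0.0528] zyaw -1.7179 q [-0.08, 0.84, 0.71, 1.99, -0.9, 0.67, -0.5] F [0.1, 0.4, 0.9] gap 0.0426
shift units [0.03, -0.01, -0.01]
turn units (in 5deg) 0.02
time: 7.12
ee_pos: [0.491, -0.2121, 0.0531]
ee_rot: [[0.002, 0.989, -0.147], [-0.001, -0.147, -0.989], [-1.0, 0.002, 0.001]]
contact_force: [-0.2, -1.0, 4.5]
finger_gap: 0.0162
```

Gripping the post (gap 16 mm). Sliding the jaw back about 24 mm.

```bash
python3 -m crank '0 -0.2 0 0;0 -0.2 0 0;0 -0.2 0 0;0 -0.2 0 0;0 -0.16 0 0;0 0 0 0'; python3 -m crank '0 0 0 0;0 0 0 0;0 0 0 0' 0.45; python3 -m crank '-1 0 0 0;-1 0 0 0;-1 0 0 0;-1 0 0 0;-1 0 0 0;0 0 0 0;0 0 0 0' 0.68; python3 snap.py 2 wrist;  python3 -c "
from h import *
go()"
```

```text
time: 7.62
ee_pos: [0.4666, -0.2082, 0.0531]
ee_rot: [[0.002, 0.989, -0.148], [-0.0, -0.148, -0.989], [-1.0, 0.002, -0.0]]
contact_force: [-0.4, 0.5, 7.4]
finger_gap: 0.0158
time: 7.87
ee_pos: [0.4662, -0.2076, 0.052]
ee_rot: [[-0.001, 0.989, -0.147], [0.001, -0.147, -0.989], [-1.0, -0.001, -0.0]]
contact_force: [0.1, -0.6, -0.7]
finger_gap: 0.0324
time: 8.45
ee_pos: [0.4672, -0.2079, 0.1778]
ee_rot: [[0.002, 0.989, -0.147], [-0.0, -0.147, -0.989], [-1.0, 0.002, -0.0]]
contact_force: [0.7, -0.3, -0.8]
finger_gap: 0.064
t 8.50 p [0.4666, -0.2073, 0.1768] zyaw -1.7179 q [-0.21, 0.65, 0.92, 1.96, -0.68, 0.87, -0.65] F [1.0, 0.7, -0.6] gap 0.0639
```

View pics/wrist2.png

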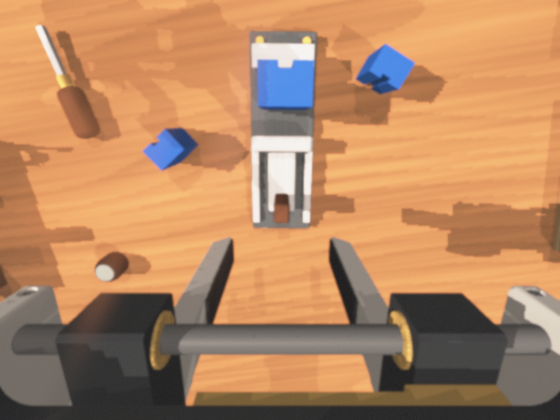

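```bash
python3 - <<'E'
from h import *
w=ld('wrist2.npz'); L=cloud(w).reshape(-1,3); im=w['im'].reshape(-1,3).astype(int)
a=-0.149;X=np.array([np.cos(a),np.sin(a)]);Y=np.array([-X[1],X[0]]);o=np.array([.5747,-.2248])
l=np.c_[(L[:,:2]-o)@X,(L[:,:2]-o)@Y,L[:,2]]
b=(im[:,2]>im[:,0]+40)
for nm,m in (('R',b&(l[:,1]<-0.035)),('B',b&(abs(l[:,1])<.035)&(l[:,2]>.08)),('L',b&(l[:,1]>0.035)),('jaw',(l[:,2]>.036)&(l[:,2]<.047)&(abs(l[:,1])<.02)&(l[:,0]<-.01)&(l[:,0]>-.07))):
    print(nm,m.sum(),np.percentile(l[m],[1,50,99],axis=0).round(4).tolist(), cv2.minAreaRect((l[m][:,:2]*1000).astype(np.float32)))
go((0.5805,-0.2271,0.060),-0.149+np.pi/2)
E
```

```text
R 1666 [[0.0063, -0.1192, 0.0047], [0.0223, -0.0979, 0.053], [0.0409, -0.08, 0.0553]] ((22.784034729003906, -109.81709289550781), (60.08468246459961, 34.59754180908203), 80.43606567382812)
B 2506 [[-0.0239, -0.0241, 0.0845], [0.0053, -0.0013, 0.0867], [0.0233, 0.021, 0.3331]] ((-0.282012939453125, -1.5942153930664062), (45.82088088989258, 48.660400390625), 88.84087371826172)
L 1235 [[-0.0691, 0.0986, 0.0097], [-0.0502, 0.1129, 0.0532], [-0.0337, 0.1351, 0.0552]] ((-51.65265655517578, 118.02487182617188), (24.918724060058594, 33.098297119140625), 41.48950958251953)
jaw 652 [[-0.0539, -0.0195, 0.0371], [-0.0457, 0.0001, 0.0415], [-0.0116, 0.0196, 0.0459]] ((-32.781883239746094, 0.035869598388671875), (42.49760055541992, 39.397708892822266), 0.16249620914459229)
t 8.50 p [0.4666, -0.2073, 0.1768] zyaw -1.7179 q [-0.21, 0.65, 0.92, 1.96, -0.68, 0.87, -0.65] F [1.0, 0.7, -0.6] gap 0.0639
shift units [4.67, 4.63, 0.12]
turn units (in 5deg) 0.02
```

```bash
python3 -m crank '0 1 0 0;0 1 0 0;0 1 0 0;0 1 0.12 0;0 0.63 0 0;0.7 0 0 0;1 0 0 0;0 0 0 0'; python3 -m crank '1 0 0 0;1 0 0 0;0.97 0 0 0;0 0 0 0;0 0 0 0' ; python3 -c "
from h import *
go((0.5805,-0.2271,0.060),-0.149+np.pi/2)"; python3 -m crank '0 0 0 0;0 0 0 0;0 0 0 0;0 0 0 0;0 0 0 0' 0 25
```

```text
time: 9.17
ee_pos: [0.5776, -0.2255, 0.1287]
ee_rot: [[-0.009, 0.989, -0.147], [0.005, -0.147, -0.989], [-1.0, -0.01, -0.003]]
contact_force: [0.7, -0.2, 0.1]
finger_gap: 0.0638
time: 9.58
ee_pos: [0.5796, -0.2276, 0.0596]
ee_rot: [[-0.003, 0.989, -0.148], [0.001, -0.148, -0.989], [-1.0, -0.003, -0.001]]
contact_force: [0.2, -0.2, 0.1]
finger_gap: 0.0635
t 9.58 p [0.5796, -0.2276, 0.0596] zyaw -1.7191 q [-0.1, 0.93, 0.76, 1.73, -0.84, 0.84, -0.66] F [0.2, -0.2, 0.1] gap 0.0635
shift units [-0.02, 0.03, -0.02]
turn units (in 5deg) 0.01
time: 10.0
ee_pos: [0.5816, -0.2284, 0.062]
ee_rot: [[0.002, 0.989, -0.147], [-0.001, -0.147, -0.989], [-1.0, 0.002, 0.0]]
contact_force: [-1.0, 0.8, 6.9]
finger_gap: 0.0461
```

```bash
python3 -m crank '0 -0.1 0 0;-0.2 -0.1 0 0;-0.4 -0.1 0 0;-0.5 0 0 0;-0.6 0 0 0;0 0 0 0'; python3 -m crank '0 0 0 -1;0 0 0 -1;0 0 0 -1;0 0 0 -1;0 0 0 -1;0 0 0 -1;0 0 0 -1;0 0 0 -1'; python3 -m crank '0 0 0 -1;0 0 0 -1;0 0 0 -1;0 0 0 -1;0 0 0 -1;0 0 0 -1;0 0 0 -1;0 0 0 -1'|head -1;python3 -m crank '0 0 0 -1;0 0 0 -1;0 0 0 0;0 0 0 0;0 0 0 0'; python3 -c "
from h import *
a=-.149
o=np.array([.5747,-.2248]); t=o-0.0005*np.array([np.cos(a),np.sin(a)])
go((*t,0.0615),-0.149)"; python3 snap.py 3 wrist scene
```

```text
time: 10.5
ee_pos: [0.5746, -0.2282, 0.1063]
ee_rot: [[0.004, 0.989, -0.148], [-0.002, -0.148, -0.989], [-1.0, 0.004, 0.002]]
contact_force: [-0.2, -0.5, -1.1]
finger_gap: 0.0459
time: 11.17
ee_pos: [0.5731, -0.2268, 0.1029]
ee_rot: [[-0.0, 0.85, 0.527], [0.0, 0.527, -0.85], [-1.0, -0.0, -0.0]]
contact_force: [-1.1, 0.4, -1.3]
finger_gap: 0.0458
time: 11.83
time: 12.25
ee_pos: [0.5732, -0.2269, 0.1029]
ee_rot: [[-0.0, 0.15, 0.989], [-0.0, 0.989, -0.15], [-1.0, -0.0, -0.0]]
contact_force: [-0.0, -0.1, -1.4]
finger_gap: 0.0458
t 12.25 p [0.5732, -0.2269, 0.1029] zyaw -0.1501 q [0.1, 0.75, 0.39, 1.72, -0.4, 0.74, 0.54] F [-0.0, -0.1, -1.4] gap 0.0458
shift units [1.66, 0.09, 0.03]
turn units (in 5deg) -0.01
```

View pics/wrist3.png

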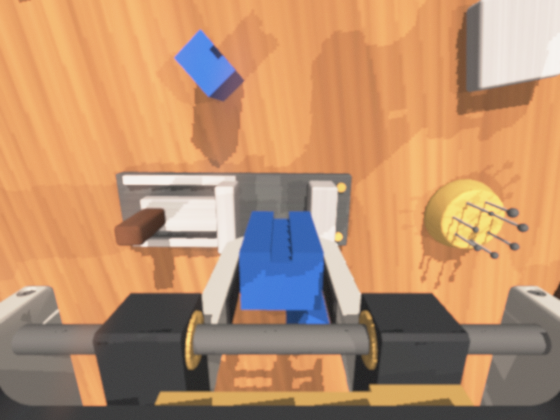

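View pics/scene3.png

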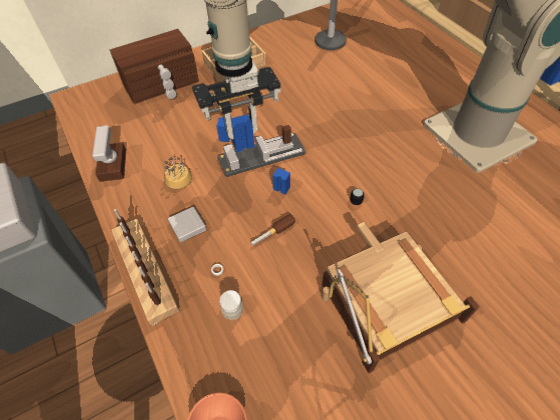

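The groove now faces the tray, visible at wrist (285,225). Lowering.

```bash
python3 -m crank '0.4 0.09 0.03 0;0.5 0 0 0;0.4 0 0 0;0.2 0 0 0;0.08 0 0 0;0 0 0 0;0 0 0 0';  python3 -c "
from h import *
go((.5742,-.2247,0.0615),-0.149)"
```

```text
time: 12.93
ee_pos: [0.5755, -0.2269, 0.0677]
ee_rot: [[0.004, 0.149, 0.989], [-0.002, 0.989, -0.149], [-1.0, -0.002, 0.005]]
contact_force: [-7.2, 1.7, 31.3]
finger_gap: 0.0461
t 12.93 p [0.5755, -0.2269, 0.0677] zyaw -0.1496 q [0.11, 0.8, 0.36, 1.74, -0.42, 0.67, 0.56] F [-7.2, 1.7, 31.3] gap 0.0461
shift units [0.25, 0.08, -0.07]
turn units (in 5deg) -0.01
```

```bash
python3 -m crank '-0.16 0 0 0;0 0 0 0;0 0 0 0'; python3 snap.py 4 wrist scene; python3 - <<'E'
from h import *
go()
s=ld('scene4.npz'); crop(s['im'],190,70,320,190,5,'pics/s4c.png')
E
```

```text
time: 13.18
ee_pos: [0.5751, -0.225, 0.0679]
ee_rot: [[0.001, 0.147, 0.989], [-0.001, 0.989, -0.147], [-1.0, -0.0, 0.002]]
contact_force: [-1.0, -0.5, 11.2]
finger_gap: 0.0459
t 13.28 p [0.5751, -0.2251, 0.0679] zyaw -0.1479 q [0.11, 0.8, 0.36, 1.74, -0.42, 0.68, 0.56] F [-1.8, -0.0, 10.1] gap 0.0460
```

View pics/wrist4.png

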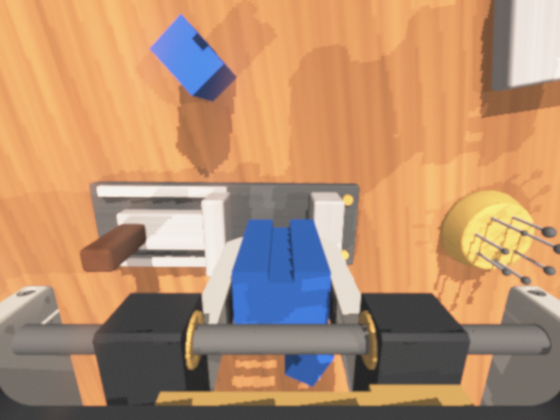

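View pics/s4c.png

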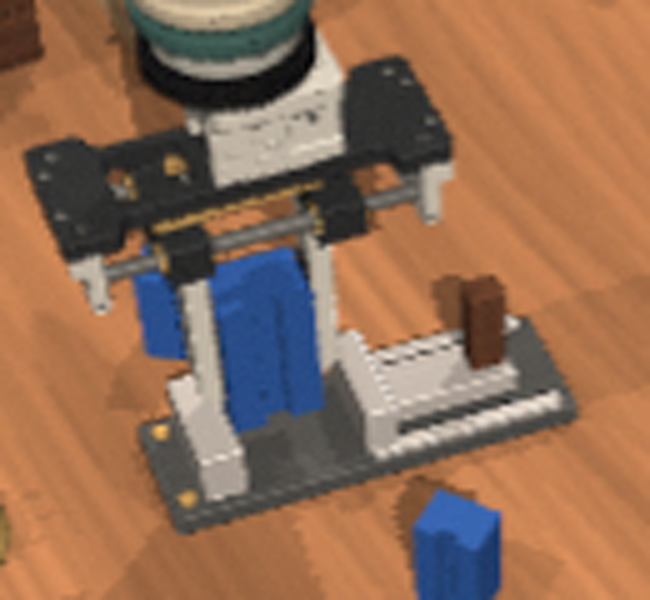

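```bash
python3 - <<'E'
from h import *
a=-0.149;X=np.array([np.cos(a),np.sin(a)]);Y=np.array([-X[1],X[0]]);o=np.array([.5747,-.2248])
for f in('wrist3','scene3','wrist4','scene4'):
    w=ld(f+'.npz'); L=cloud(w).reshape(-1,3); im=w['im'].reshape(-1,3).astype(int)
    l=np.c_[(L[:,:2]-o)@X,(L[:,:2]-o)@Y,L[:,2]]
    b=(im[:,2]>im[:,0]+40)&(abs(l[:,0])<.04)&(abs(l[:,1])<.045)
    z=l[b][:,2]; print(f,b.sum(),'zpct',np.percentile(z,[1,5,25,50,75,90,97]).round(4))
    h,e=np.histogram(z,bins=np.arange(0,.15,.003)); k=[(round(e[i],3),int(h[i])) for i in range(len(h)) if h[i]>20]; print(k)
    top=b&(l[:,2]>np.percentile(z,97)-.006)
    print(np.percentile(l[top],[2,50,98],axis=0).round(4).tolist())
E
```

```text
wrist3 7642 zpct [0.0555 0.0676 0.1082 0.1271 0.1277 0.1282 0.1286]
[(np.float64(0.051), 44), (np.float64(0.054), 69), (np.float64(0.057), 76), (np.float64(0.06), 65), (np.float64(0.063), 85), (np.float64(0.066), 87), (np.float64(0.069), 78), (np.float64(0.072), 88), (np.float64(0.075), 97), (np.float64(0.078), 106), (np.float64(0.081), 98), (np.float64(0.084), 104), (np.float64(0.087), 111), (np.float64(0.09), 116), (np.float64(0.093), 114), (np.float64(0.096), 128), (np.float64(0.099), 156), (np.float64(0.102), 127), (np.float64(0.105), 146), (np.float64(0.108), 147), (np.float64(0.111), 160), (np.float64(0.114), 170), (np.float64(0.117), 190), (np.float64(0.12), 187), (np.float64(0.123), 203), (np.float64(0.126), 4580), (np.float64(0.129), 54)]
[[-0.0219, -0.0222, 0.1241], [0.0004, -0.0034, 0.1276], [0.0225, 0.0134, 0.1291]]
scene3 650 zpct [0.0529 0.0589 0.0809 0.1076 0.1275 0.1291 0.1307]
[(np.float64(0.075), 21), (np.float64(0.078), 21), (np.float64(0.093), 21), (np.float64(0.105), 21), (np.float64(0.111), 24), (np.float64(0.117), 24), (np.float64(0.123), 25), (np.float64(0.126
[... 561 characters left out ...]
81), 170), (np.float64(0.084), 187), (np.float64(0.087), 196), (np.float64(0.09), 207), (np.float64(0.093), 196), (np.float64(0.096), 237), (np.float64(0.099), 250), (np.float64(0.102), 248), (np.float64(0.105), 258), (np.float64(0.108), 302), (np.float64(0.111), 308), (np.float64(0.114), 4519), (np.float64(0.117), 402)]
[[-0.0204, -0.0103, 0.1124], [0.002, 0.0046, 0.1162], [0.024, 0.0278, 0.1661]]
scene4 629 zpct [0.0147 0.0466 0.0694 0.0967 0.1163 0.1179 0.1191]
[(np.float64(0.075), 23), (np.float64(0.087), 21), (np.float64(0.102), 21), (np.float64(0.111), 30), (np.float64(0.114), 79), (np.float64(0.117), 115)]
[[-0.0203, -0.0168, 0.1134], [0.0001, 0.0032, 0.1171], [0.0233, 0.019, 0.1202]]
```

The block's top is at 0.116 in both views, so it caught the fixed jaw's top and slid up about 23 mm in the grip. I'll stand it on the free bench on the tray side of the clamp, regrip it higher, then insert it with more clearance.

```bash
python3 -m crank '-0.6 0 -0.1 0;-0.6 0 -0.1 0;-0.4 0 0 0;0 0.5 0 0;0 0.8 0.3 0;0 0.8 0.3 0;0 0.8 0.1 0;0 0.3 0 0'; python3 -m crank '0 0 0 0;0 0 0 0'; python3 snap.py 5 scene; python3 - <<'E'
from h import *
a=-0.149;X=np.array([np.cos(a),np.sin(a)]);Y=np.array([-X[1],X[0]]);o=np.array([.5747,-.2248])
go((*(o+.02*X+.08*Y),.0272),-.149)
s=ld('scene5.npz'); crop(s['im'],190,70,340,200,5,'pics/s5c.png')
w=s; L=cloud(w).reshape(-1,3); im=w['im'].reshape(-1,3).astype(int)
l=np.c_[(L[:,:2]-o)@X,(L[:,:2]-o)@Y,L[:,2]]
b=(im[:,2]>im[:,0]+40)&(abs(l[:,0]-.02)<.045)&(abs(l[:,1]-.08)<.05)
z=l[b][:,2]; print(b.sum(),'zpct',np.percentile(z,[1,5,25,50,75,90,97]).round(4))
E
```

```text
time: 13.95
ee_pos: [0.5999, -0.1418, 0.1069]
ee_rot: [[0.0, 0.142, 0.99], [0.003, 0.99, -0.142], [-1.0, 0.003, -0.0]]
contact_force: [-0.9, 0.4, -1.3]
finger_gap: 0.0458
time: 14.12
ee_pos: [0.5981, -0.1474, 0.1073]
ee_rot: [[-0.001, 0.146, 0.989], [-0.001, 0.989, -0.146], [-1.0, -0.001, -0.001]]
contact_force: [0.6, 0.1, -0.8]
finger_gap: 0.0459
t 14.17 p [0.5979, -0.1486, 0.1075] zyaw -0.1486 q [-0.05, 0.75, 0.41, 1.72, -0.4, 0.76, 0.41] F [-1.4, -0.5, -1.3] gap 0.0458
shift units [3.21, 0.05, 0.34]
turn units (in 5deg) 0.0
717 zpct [0.0815 0.0875 0.1106 0.1379 0.1558 0.1572 0.1581]
```

View pics/s5c.png

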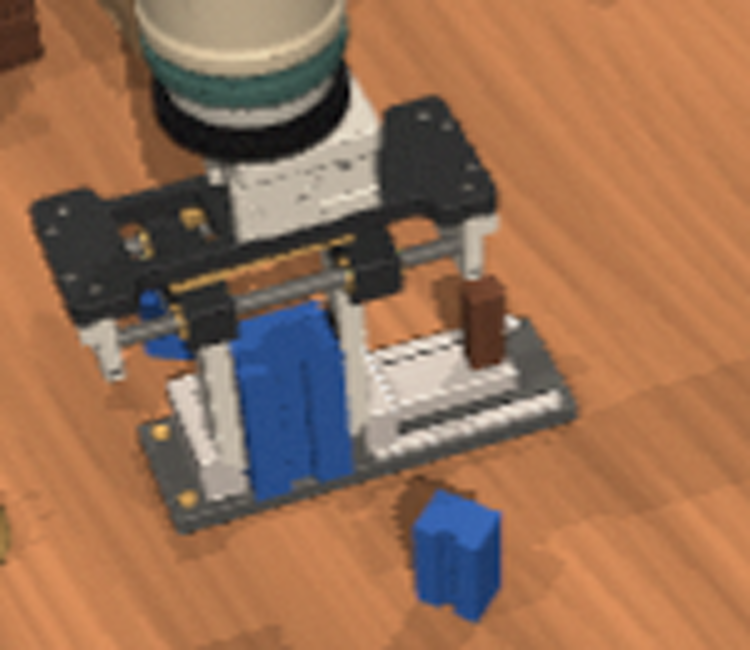

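```bash
python3 -m crank '0.7 0 0.15 0;0.8 0 0.15 0;0.7 0 0 0;0.5 0 0 0;0.3 0 0 0;0.15 0 0 0;0.05 0 0 0;0 0 0 0'; python3 -m crank '0 0 0 0;0 0 0 0' ; python3 -m crank '0 0 0 0;0 0 0 0;0 0 0 0;-0.5 0 0 0;-0.5 0 0 0;-0.12 0 0 0;0 0 0 0;0 0 0 0' 0.68; python3 snap.py 6 wrist scene; python3 - <<'E'
from h import *
go()
s=ld('scene6.npz'); crop(s['im'],190,70,340,200,5,'pics/s6c.png')
E
```

```text
time: 14.83
ee_pos: [0.6062, -0.1491, 0.0278]
ee_rot: [[0.0, 0.148, 0.989], [-0.0, 0.989, -0.148], [-1.0, -0.0, 0.001]]
contact_force: [0.6, 0.0, -1.6]
finger_gap: 0.0461
time: 15.0
ee_pos: [0.6066, -0.1487, 0.0283]
ee_rot: [[0.001, 0.147, 0.989], [-0.0, 0.989, -0.147], [-1.0, -0.0, 0.002]]
contact_force: [0.4, 0.3, -1.5]
finger_gap: 0.0459
time: 15.67
ee_pos: [0.6064, -0.1485, 0.0562]
ee_rot: [[0.001, 0.147, 0.989], [-0.0, 0.989, -0.147], [-1.0, 0.0, 0.001]]
contact_force: [0.6, -0.2, -0.2]
finger_gap: 0.0642
t 15.77 p [0.6058, -0.1484, 0.0553] zyaw -0.1476 q [-0.02, 0.83, 0.37, 1.73, -0.44, 0.67, 0.44] F [-0.2, 0.1, -0.6] gap 0.0637
```

View pics/s6c.png

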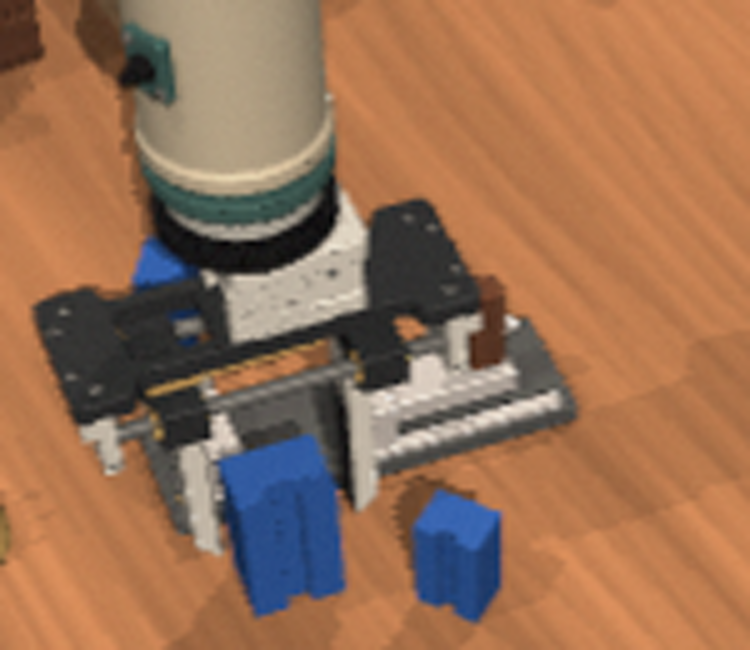

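View pics/wrist6.png

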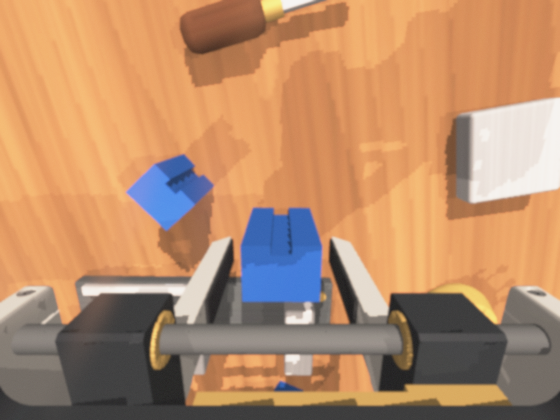

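```bash
python3 - <<'E'
from h import *
a=-0.149;X=np.array([np.cos(a),np.sin(a)]);Y=np.array([-X[1],X[0]]);o=np.array([.5747,-.2248])
from station import get_obs
p=np.array(get_obs()['ee_pos']); print('tcp loc',(p[:2]-o)@X,(p[:2]-o)@Y,p[2])
for f in('wrist6','scene6'):
    w=ld(f+'.npz'); L=cloud(w).reshape(-1,3); im=w['im'].reshape(-1,3).astype(int)
    l=np.c_[(L[:,:2]-o)@X,(L[:,:2]-o)@Y,L[:,2]]
    b=(im[:,2]>im[:,0]+40)&(abs(l[:,0]-.02)<.045)&(abs(l[:,1]-.08)<.05)
    for lo,hi in((.067,.08),(.0,.067)):
        m=b&(l[:,2]>lo)&(l[:,2]<hi); print(f,m.sum(),np.percentile(l[m],[2,50,98],axis=0).round(4).tolist(),cv2.minAreaRect((l[m][:,:2]*1000).astype(np.float32)))
E
```

```text
tcp loc 0.01940880903915286 0.08021719973085753 0.055314119930439234
wrist6 4636 [[-0.0004, 0.0615, 0.0686], [0.0216, 0.0803, 0.0746], [0.0433, 0.0968, 0.0758]] ((21.271499633789062, 78.69096374511719), (37.42215347290039, 46.08878707885742), 89.79350280761719)
wrist6 2228 [[0.0002, 0.0903, 0.0039], [0.0217, 0.0966, 0.0412], [0.0435, 0.0972, 0.0662]] ((27.916248321533203, 64.07734680175781), (43.999298095703125, 76.57795715332031), 10.874981880187988)
scene6 277 [[-0.0002, 0.0619, 0.0682], [0.0217, 0.0825, 0.0754], [0.0447, 0.0984, 0.0783]] ((22.196414947509766, 79.90487670898438), (46.41526794433594, 39.71766662597656), 0.5019693970680237)
scene6 365 [[0.0005, 0.0798, 0.0039], [0.0226, 0.0965, 0.0368], [0.045, 0.0991, 0.0658]] ((16.56553840637207, 65.50840759277344), (79.76705169677734, 51.27391052246094), 72.96089935302734)
```

```bash
python3 -m crank '0.17 -0.04 0.08 0;0 0 0 0;0 0 0 0'; python3 -m crank '0 0 0 0;0 0 0 0;0 0 0 0;0 0 0 0;0 0 0 0' 0 35; python3 -m crank '-0.5 0 0 0;-0.9 0 0 0;-0.8 0 0 0;-0.2 -0.5 -0.2 0;0 -0.8 -0.3 0;0 -0.8 -0.3 0;0 -0.7 -0.28 0;0 -0.32 0 0';python3 -m crank '0 0 0 0;0 0 0 0;0 0 0 0' ; python3 snap.py 7 wrist scene; python3 - <<'E'
from h import *
a=-0.149;X=np.array([np.cos(a),np.sin(a)]);Y=np.array([-X[1],X[0]]);o=np.array([.5747,-.2248])
go((*(o-.0055*X),.064),-.149)
from station import get_obs
p=np.array(get_obs()['ee_pos']); print('tcp loc',(p[:2]-o)@X,(p[:2]-o)@Y,p[2])
for f in('wrist7','scene7'):
    w=ld(f+'.npz'); L=cloud(w).reshape(-1,3); im=w['im'].reshape(-1,3).astype(int)
    l=np.c_[(L[:,:2]-o)@X,(L[:,:2]-o)@Y,L[:,2]]
    b=(im[:,2]>im[:,0]+40)&(abs(l[:,0]+.005)<.045)&(abs(l[:,1]-.0)<.05)
    z=l[b][:,2]; zt=np.percentile(z,90)
    m=b&(abs(l[:,2]-zt)<.005); print(f,m.sum(),np.percentile(l[m],[2,50,98],axis=0).round(4).tolist(),cv2.minAreaRect((l[m][:,:2]*1000).astype(np.float32)))
    for n,q0,q1 in(('fix',.024,.05),('mov',-.06,-.03)):
        m=(l[:,2]>.037)&(l[:,2]<.046)&(l[:,0]>q0)&(l[:,0]<q1)&(abs(l[:,1])<.032); print(n,m.sum(),np.percentile(l[m],[2,50,98],axis=0).round(4).tolist())
E
```

```text
time: 16.02
ee_pos: [0.6074, -0.1499, 0.0504]
ee_rot: [[-0.001, 0.147, 0.989], [0.0, 0.989, -0.147], [-1.0, 0.0, -0.001]]
contact_force: [0.8, -1.0, 0.2]
finger_gap: 0.0638
time: 16.43
ee_pos: [0.6076, -0.1498, 0.0511]
ee_rot: [[-0.0, 0.147, 0.989], [0.0, 0.989, -0.147], [-1.0, 0.0, -0.0]]
contact_force: [-0.5, -0.4, -0.5]
finger_gap: 0.0456
time: 17.1
ee_pos: [0.5665, -0.2271, 0.1115]
ee_rot: [[-0.002, 0.152, 0.988], [-0.002, 0.988, -0.152], [-1.0, -0.002, -0.002]]
contact_force: [-0.4, -1.5, -0.8]
finger_gap: 0.0462
time: 17.35
ee_pos: [0.5704, -0.2215, 0.1109]
ee_rot: [[0.0, 0.146, 0.989], [0.001, 0.989, -0.146], [-1.0, 0.001, 0.0]]
contact_force: [-0.2, 0.9, -1.6]
finger_gap: 0.0456
t 17.45 p [0.5704, -0.2213, 0.1109] zyaw -0.1454 q [0.08, 0.74, 0.4, 1.73, -0.39, 0.75, 0.53] F [0.0, 0.7, -1.3] gap 0.0458
shift units [1.88, -0.11, -0.03]
turn units (in 5deg) 0.04
tcp loc -0.0047848296259488145 0.002775190418155505 0.11093838921539718
wrist7 4787 [[-0.0256, -0.0148, 0.1318], [-0.0032, 0.0035, 0.1345], [0.0189, 0.0204, 0.1358]] ((-3.0372142791748047, 2.541243553161621), (47.1535530090332, 36.80942153930664), 0.005016976501792669)
fix 1157 [[0.0247, -0.0127, 0.0388], [0.0359, 0.0114, 0.0416], [0.0455, 0.0296, 0.0429]]
mov 961 [[-0.0541, -0.015, 0.0382], [-0.0464, 0.0091, 0.0414], [-0.0387, 0.0301, 0.0428]]
scene7 222 [[-0.0257, -0.0139, 0.1316], [-0.0047, 0.0067, 0.1353], [0.0176, 0.0225, 0.1385]] ((-3.051389694213867, 3.3311824798583984), (46.909202575683594, 38.80048370361328), 0.3551701009273529)
fix 169 [[0.0259, -0.0265, 0.0379], [0.0364, 0.0032, 0.0424], [0.0467, 0.0309, 0.0447]]
mov 121 [[-0.0527, -0.0253, 0.0381], [-0.0448, 0.005, 0.0422], [-0.0375, 0.0314, 0.0454]]
```

View pics/wrist7.png

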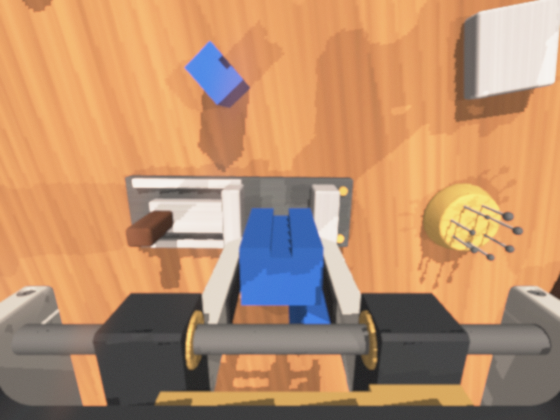

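```bash
python3 -m crank '0.2 -0.1 -0.1 0;0.4 0 0 0;0.3 0 0 0;0.2 0 0 0;0 0 0 0;0 0 0 0'; python3 -m crank '0.3 0 0 0;0.2 0 0 0;0.15 0 0 0;0.05 0 0 0;0 0 0 0;0 0 0 0';  python3 -c "
from h import *
go((.5692,-.224,0.064),-0.149)"
```

```text
time: 17.95
ee_pos: [0.5664, -0.225, 0.083]
ee_rot: [[-0.001, 0.147, 0.989], [0.0, 0.989, -0.147], [-1.0, 0.0, -0.001]]
contact_force: [0.5, 0.0, -0.5]
finger_gap: 0.0456
time: 18.45
ee_pos: [0.5668, -0.2252, 0.0662]
ee_rot: [[-0.0, 0.147, 0.989], [-0.0, 0.989, -0.147], [-1.0, -0.0, -0.0]]
contact_force: [-0.2, 0.3, -1.5]
finger_gap: 0.0456
t 18.45 p [0.5668, -0.2252, 0.0662] zyaw -0.1478 q [0.11, 0.79, 0.36, 1.76, -0.42, 0.66, 0.57] F [-0.2, 0.3, -1.5] gap 0.0456
shift units [0.09, 0.06, 0.09]
turn units (in 5deg) 0.01
```

```bash
python3 -m crank '0.07 0 0 0;0.03 0 0 0;0 0 0 0;0 0 0 0';  python3 -m crank '0.03 0 0 0;0 0 0 0;0 0 0 0'; python3 -m crank '0 0 0 0;0 0 0 0;0 0 0 0;0 0 0 0' 0.66; python3 snap.py 8 wrist; python3 - <<'E'
from h import *
a=-0.149;X=np.array([np.cos(a),np.sin(a)]);Y=np.array([-X[1],X[0]]);o=np.array([.5747,-.2248])
w=ld('wrist8.npz'); L=cloud(w).reshape(-1,3); im=w['im'].reshape(-1,3).astype(int)
l=np.c_[(L[:,:2]-o)@X,(L[:,:2]-o)@Y,L[:,2]]
b=(im[:,2]>im[:,0]+40)&(abs(l[:,0]+.005)<.045)&(abs(l[:,1]-.0)<.05)
z=l[b][:,2]; zt=np.percentile(z,90)
m=b&(abs(l[:,2]-zt)<.005); print(m.sum(),np.percentile(l[m],[2,50,98],axis=0).round(4).tolist(),cv2.minAreaRect((l[m][:,:2]*1000).astype(np.float32)))
E
```

```text
time: 18.78
ee_pos: [0.5668, -0.2251, 0.0638]
ee_rot: [[0.0, 0.147, 0.989], [0.0, 0.989, -0.147], [-1.0, 0.0, 0.0]]
contact_force: [-0.4, -0.2, -0.6]
finger_gap: 0.0457
time: 19.03
ee_pos: [0.567, -0.2252, 0.0631]
ee_rot: [[0.0, 0.147, 0.989], [-0.0, 0.989, -0.147], [-1.0, -0.0, 0.0]]
contact_force: [0.1, 0.0, -1.0]
finger_gap: 0.0458
time: 19.37
ee_pos: [0.5668, -0.2252, 0.063]
ee_rot: [[0.0, 0.147, 0.989], [-0.0, 0.989, -0.147], [-1.0, -0.0, 0.0]]
contact_force: [0.8, -0.3, 0.2]
finger_gap: 0.0618
4724 [[-0.0283, -0.0188, 0.0837], [-0.0061, -0.0006, 0.0866], [0.0157, 0.0163, 0.0878]] ((-6.436256408691406, -1.5333271026611328), (46.04163360595703, 37.219207763671875), 0.19052140414714813)
```

View pics/wrist8.png

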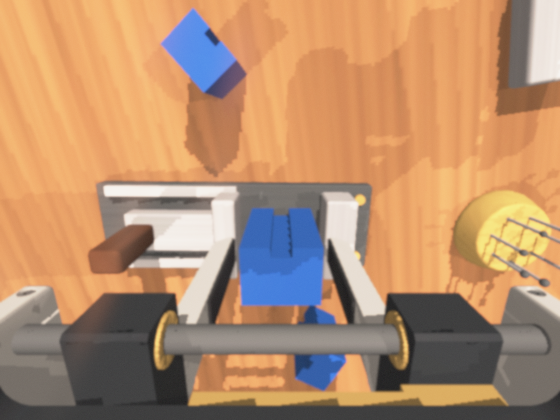

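```bash
python3 -m crank '-0.6 0 0 0;-1 0 0 0;-1 0 0 0;-1 0 -0.5 0;-0.5 0 -0.8 0;0 0 -0.9 0;0 0 -0.9 0;0 0 -0.9 0' 0.5; python3 -m crank '0 0 0 0;0 0 0 0;0 0 0 0';python3 snap.py 9 wrist; python3 - <<'E'
from h import *
a=-0.149;X=np.array([np.cos(a),np.sin(a)]);Y=np.array([-X[1],X[0]]);o=np.array([.5747,-.2248])
go((*(o-.1093*X),.052),-.149)
w=ld('wrist9.npz'); L=cloud(w).reshape(-1,3); im=w['im'].reshape(-1,3).astype(int)
l=np.c_[(L[:,:2]-o)@X,(L[:,:2]-o)@Y,L[:,2]]
for nm,m in(('post',(l[:,2]>.072)&(l[:,2]<.08)&(l[:,0]<-.08)&(l[:,0]>-.14)&(abs(l[:,1])<.03)),('block',(l[:,2]>.082)&(l[:,2]<.091)&(abs(l[:,0])<.04)&(abs(l[:,1])<.04))):
    print(nm,m.sum(),np.percentile(l[m],[2,50,98],axis=0).round(4).tolist())
E
```

```text
time: 20.08
ee_pos: [0.4671, -0.2103, 0.1659]
ee_rot: [[0.001, 0.147, 0.989], [-0.0, 0.989, -0.147], [-1.0, -0.0, 0.001]]
contact_force: [0.3, -0.3, -0.3]
finger_gap: 0.0469
time: 20.33
ee_pos: [0.469, -0.2106, 0.1658]
ee_rot: [[0.002, 0.147, 0.989], [-0.0, 0.989, -0.147], [-1.0, -0.0, 0.002]]
contact_force: [0.3, -0.9, -0.1]
finger_gap: 0.047
t 20.38 p [0.4693, -0.2106, 0.1656] zyaw -0.1471 q [0.07, 0.54, 0.44, 1.96, -0.34, 0.71, 0.57] F [1.3, 0.2, 0.1] gap 0.0469
shift units [4.54, 0.07, -0.12]
turn units (in 5deg) 0.02
post 347 [[-0.1215, -0.0061, 0.0725], [-0.1112, 0.0019, 0.0751], [-0.1019, 0.009, 0.0771]]
block 2007 [[-0.0295, -0.0191, 0.083], [-0.0071, -0.001, 0.0867], [0.0154, 0.0164, 0.088]]
```

View pics/wrist9.png

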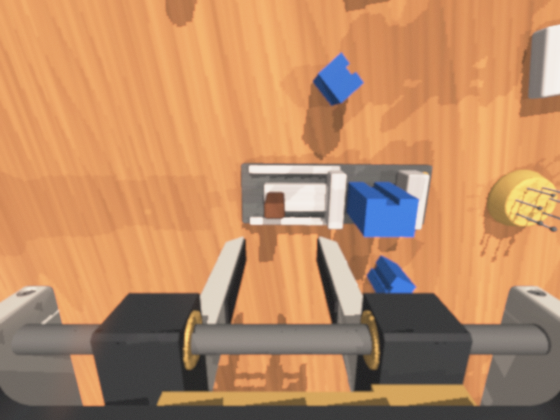

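```bash
python3 -m crank '0.5 0.12 -0.16 0;1 0 0 0;1 0 0 0;0.9 0 0 0;0.7 0 0 0;0.4 0 0 0;0 0 0 0;0 0 0 0';python3 -m crank '0 0 0 0;0 0 0 0;0 0 0 0;0 0 0 0' 0 15; python3 -m crank '0 0 0.1 0;0 0 0.12 0;0 0 0.12 0;0 0 0.12 0;0 0 0 0;0 0 0 0'; python3 -m crank '0 0 0.05 0;0 0 0.05 0;0 0 0 0;0 0 0 0'; python3 -c "
from h import *
go()"
```

```text
time: 21.05
ee_pos: [0.4648, -0.2071, 0.0528]
ee_rot: [[-0.0, 0.147, 0.989], [-0.0, 0.989, -0.147], [-1.0, -0.0, -0.0]]
contact_force: [0.1, -0.0, -0.0]
finger_gap: 0.047
time: 21.38
ee_pos: [0.4649, -0.207, 0.0537]
ee_rot: [[0.001, 0.147, 0.989], [-0.0, 0.989, -0.147], [-1.0, -0.0, 0.001]]
contact_force: [-0.2, 0.4, 0.1]
finger_gap: 0.0242
time: 21.88
ee_pos: [0.4764, -0.2087, 0.0535]
ee_rot: [[0.001, 0.148, 0.989], [-0.0, 0.989, -0.148], [-1.0, -0.0, 0.001]]
contact_force: [-1.0, 0.6, 4.7]
finger_gap: 0.0195
time: 22.22
ee_pos: [0.4783, -0.2091, 0.0535]
ee_rot: [[0.0, 0.148, 0.989], [0.0, 0.989, -0.148], [-1.0, 0.0, 0.0]]
contact_force: [-2.5, 0.2, 6.2]
finger_gap: 0.0203
t 22.22 p [0.4783, -0.2091, 0.0535] zyaw -0.1483 q [0.15, 0.72, 0.31, 2.01, -0.46, 0.47, 0.66] F [-2.5, 0.2, 6.2] gap 0.0203
```

```bash
python3 -m crank '0 0 0.05 0;0 0 0 0;0 0 0 0'; python3 -m crank '0 0 0.05 0;0 0 0 0;0 0 0 0';python3 -m crank '0 0 0.05 0;0 0 0 0;0 0 0 0'
```

```text
time: 22.47
ee_pos: [0.4795, -0.2092, 0.0535]
ee_rot: [[0.0, 0.148, 0.989], [0.0, 0.989, -0.148], [-1.0, 0.0, 0.0]]
contact_force: [-1.7, 0.8, 7.1]
finger_gap: 0.0199
time: 22.72
ee_pos: [0.4799, -0.2093, 0.0535]
ee_rot: [[-0.001, 0.148, 0.989], [0.001, 0.989, -0.148], [-1.0, 0.0, -0.001]]
contact_force: [-3.3, 0.5, 7.6]
finger_gap: 0.0201
time: 22.97
ee_pos: [0.4799, -0.2093, 0.0535]
ee_rot: [[-0.003, 0.148, 0.989], [0.001, 0.989, -0.148], [-1.0, 0.001, -0.003]]
contact_force: [-6.8, 1.5, 10.3]
finger_gap: 0.0196
```

```bash
python3 -m crank '0 0 0.08 0;0 0 0.05 0;0 0 0 0;0 0 0 0'; python3 -m crank '0 0 -0.08 0;0 0 0 0;0 0 0 0;0 0 0 0' 0.45;python3 -m crank '-1 0 0 0;-1 0 0 0;-1 0 0 0;-1 0 0 0;-1 0 0 0;0 0 0 0;0 0 0 0'; python3 snap.py 10 wrist top scene;python3 - <<'E'
from h import *
a=-0.149;X=np.array([np.cos(a),np.sin(a)]);Y=np.array([-X[1],X[0]]);o=np.array([.5747,-.2248])
go()
for f in('wrist10','scene10'):
  w=ld(f+'.npz'); L=cloud(w).reshape(-1,3); im=w['im'].reshape(-1,3).astype(int)
  l=np.c_[(L[:,:2]-o)@X,(L[:,:2]-o)@Y,L[:,2]]; blue=im[:,2]>im[:,0]+40
  for nm,m in(('post',(l[:,2]>.072)&(l[:,2]<.08)&(l[:,0]<-.07)&(l[:,0]>-.14)&(abs(l[:,1])<.03)),('block',blue&(l[:,2]>.082)&(l[:,2]<.091)&(abs(l[:,0])<.04)&(abs(l[:,1])<.04)),
   ('fix',(l[:,2]>.037)&(l[:,2]<.046)&(l[:,0]>.022)&(l[:,0]<.06)&(abs(l[:,1])<.032)&~blue),('mov',(l[:,2]>.037)&(l[:,2]<.046)&(l[:,0]>-.05)&(l[:,0]<-.01)&(abs(l[:,1])<.032)&~blue)):
    print(nm,m.sum(),np.percentile(l[m],[2,50,98],axis=0).round(4).tolist() if m.sum() else '',cv2.minAreaRect((l[m][:,:2]*1000).astype(np.float32))[1:] if m.sum()>3 else '')
E
```

```text
time: 23.3
ee_pos: [0.4799, -0.2092, 0.0534]
ee_rot: [[-0.008, 0.149, 0.989], [0.004, 0.989, -0.149], [-1.0, 0.002, -0.009]]
contact_force: [-11.6, 0.6, 16.5]
finger_gap: 0.0205
time: 23.63
ee_pos: [0.4841, -0.2097, 0.053]
ee_rot: [[0.001, 0.147, 0.989], [-0.0, 0.989, -0.147], [-1.0, -0.0, 0.001]]
contact_force: [0.6, -0.1, -0.4]
finger_gap: 0.0414
time: 24.22
ee_pos: [0.4846, -0.2098, 0.1791]
ee_rot: [[0.003, 0.146, 0.989], [-0.001, 0.989, -0.146], [-1.0, -0.0, 0.003]]
contact_force: [0.2, 0.6, -0.1]
finger_gap: 0.042
t 24.37 p [0.4826, -0.2091, 0.1768] zyaw -0.1474 q [0.05, 0.54, 0.46, 1.91, -0.34, 0.76, 0.55] F [0.3, 0.8, -0.9] gap 0.0420
post 294 [[-0.104, -0.0055, 0.0729], [-0.0941, 0.002, 0.0753], [-0.0853, 0.0086, 0.0768]] ((16.06533432006836, 18.805057525634766), 89.66789245605469)
block 1794 [[-0.0218, -0.0194, 0.0832], [0.0006, -0.0015, 0.0866], [0.023, 0.0162, 0.0881]] ((36.896888732910156, 47.01985168457031), 89.40929412841797)
fix 399 [[0.0244, 0.0015, 0.0382], [0.0362, 0.0201, 0.0416], [0.0454, 0.0297, 0.0432]] ((22.235626220703125, 58.755714416503906), 0.05125633254647255)
mov 826 [[-0.0378, -0.0272, 0.039], [-0.0299, 0.002, 0.0415], [-0.0218, 0.0296, 0.044]] ((59.17591094970703, 16.830852508544922), 88.99907684326172)
post 43 [[-0.1018, -0.0045, 0.0729], [-0.0926, 0.0047, 0.0762], [-0.0842, 0.0109, 0.0791]] ((16.461688995361328, 18.329593658447266), 83.31861114501953)
block 227 [[-0.0199, -0.0185, 0.0836], [0.0025, 0.0018, 0.0876], [0.0247, 0.0178, 0.09]] ((40.606258392333984, 47.365116119384766), 86.37345886230469)
fix 180 [[0.0249, -0.0267, 0.0379], [0.0362, 0.0052, 0.0428], [0.0469, 0.0311, 0.0456]] ((61.36143493652344, 23.746248245239258), 89.4150619506836)
mov 81 [[-0.0368, -0.0196, 0.0384], [-0.0307, 0.0128, 0.0428], [-0.0215, 0.0312, 0.0455]] ((58.471214294433594, 14.670458793640137), 81.62234497070312)
```

View pics/wrist10.png

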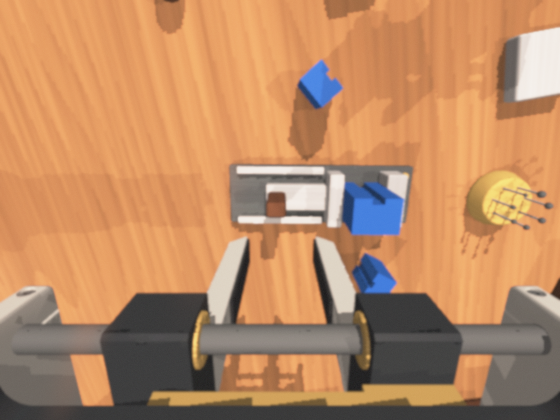

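View pics/scene10.png

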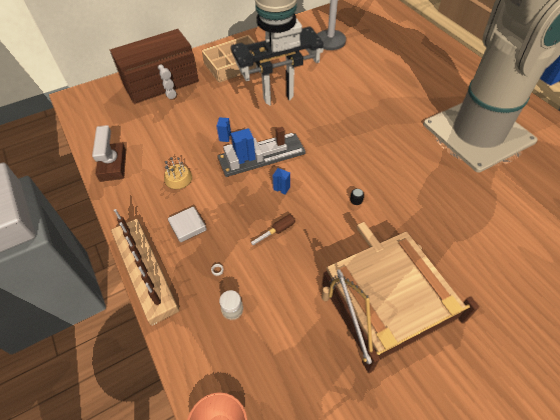

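The block measures x +0.6 to +2.5 mm, with the jaw at about 9 mm and snug. Now the tray.

```bash
python3 -m crank '-1 0.5 0 0;-1 1 -0.2 0;-0.8 1 -0.2 -1;0 1 -0.2 0;0 1 -0.2 0;0 1 -0.2 0;0 1 -0.2 0;0 1 -0.2 0' 0.5; python3 -m crank '0 1 -0.2 0;0 0.7 0 0;0 0.3 0 0;0 0 0 0;0 0 0 0;0 0 0 0'; python3 snap.py 11 wrist; python3 -c "
from h import *
go((.4733,.1273,.15),-.06)"
```

```text
time: 25.03
ee_pos: [0.4641, -0.0188, 0.2468]
ee_rot: [[-0.002, 0.061, 0.998], [-0.0, 0.998, -0.061], [-1.0, -0.0, -0.002]]
contact_force: [0.4, 0.2, -0.0]
finger_gap: 0.0471
time: 25.53
ee_pos: [0.4631, 0.0286, 0.2477]
ee_rot: [[-0.001, 0.062, 0.998], [-0.001, 0.998, -0.062], [-1.0, -0.001, -0.0]]
contact_force: [0.3, -0.2, -0.2]
finger_gap: 0.0471
t 25.58 p [0.4631, 0.0285, 0.2478] zyaw -0.0630 q [-0.48, 0.35, 0.49, 1.98, -0.22, 0.85, 0.06] F [0.2, -0.0, 0.0] gap 0.0471
shift units [3.91, 3.97, 0.16]
turn units (in 5deg) -0.03
```

View pics/wrist11.png

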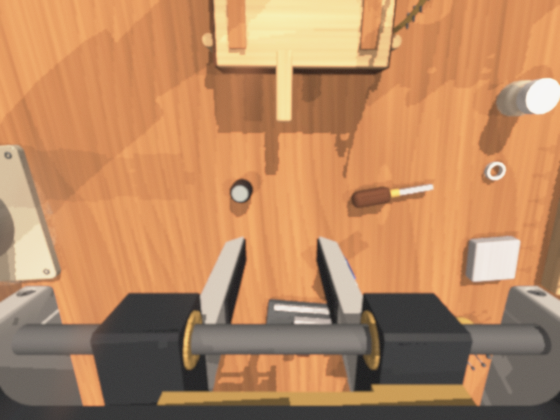

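```bash
python3 - <<'E'
from h import *
w=ld('wrist11.npz'); L=cloud(w).reshape(-1,3)
crop(w['im'],200,0,420,140,3.5,'pics/w11c.png')
m=(L[:,2]>.062)&(L[:,2]<.078)&(L[:,1]>.05)&(L[:,1]<.155)&(abs(L[:,0]-.47)<.05)
print(m.sum(),np.percentile(L[m],[2,50,98],axis=0).round(4).tolist(),cv2.minAreaRect((L[m][:,:2]*1000).astype(np.float32)))
g=(L[:,2]>.062)&(L[:,2]<.074)&(L[:,1]>.15)&(L[:,1]<.3)&(abs(L[:,0]-.5)<.13)
# front edge fit
Q=L[g]; xs=[];ys=[]
for a in np.arange(.42,.58,.01):
    q=Q[abs(Q[:,0]-a)<.005]
    if len(q) and not(.455<a<.495): xs.append(a);ys.append(q[:,1].min())
k=np.polyfit(xs,ys,1); print('edge slope',k,np.arctan(k[0]))
E
```

```text
650 [[0.4654, 0.1117, 0.0669], [0.4739, 0.134, 0.0694], [0.4831, 0.1541, 0.0711]] ((474.2174377441406, 133.12693786621094), (44.509117126464844, 16.97481918334961), 86.18475341796875)
edge slope [-0.06997709  0.2015611 ] -0.06986320641268388
```

View pics/w11c.png

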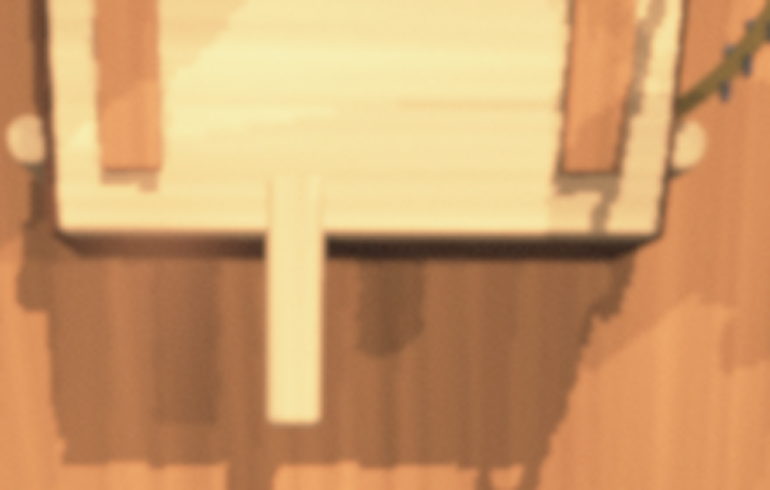

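```bash
python3 -m crank '0 0.6 0.02 0;0 0.9 0.02 0;0.2 0.9 0.02 0;0.6 0.9 0.02 0;0.8 0.6 0 0;0.8 0.11 0 0;0 0 0 0;0 0 0 0'; python3 -c "
from h import *
go((.4736,.1287,.054),-.067)"
```

```text
time: 26.25
ee_pos: [0.4708, 0.1286, 0.1876]
ee_rot: [[-0.002, 0.062, 0.998], [-0.001, 0.998, -0.062], [-1.0, -0.002, -0.002]]
contact_force: [0.5, -0.7, 0.7]
finger_gap: 0.0469
t 26.25 p [0.4708, 0.1286, 0.1876] zyaw -0.0622 q [-0.62, 0.47, 0.42, 2.0, -0.28, 0.73, -0.09] F [0.5, -0.7, 0.7] gap 0.0469
shift units [5.34, 0.02, 0.12]
turn units (in 5deg) 0.06
```

```bash
python3 -m crank '1 0 0.12 0;1 0 0 0.06;1 0 0 0;0.8 0 0 0;0.7 0 0 0;0.5 0 0 0;0.34 0 0 0;0 0 0 0'; python3 -m crank '0 0 0 0;0 0 0 0'; python3 -c "
from h import *
go((.4736,.1287,.054),-.067)"; python3 -m crank '0 0 0 0;0 0 0 0;0 0 0 0;0 0 0 0;0 0 0 0' 0 25;python3 -c "
from h import *
go()"
```

```text
time: 26.92
ee_pos: [0.4745, 0.1287, 0.0542]
ee_rot: [[-0.0, 0.068, 0.998], [-0.001, 0.998, -0.068], [-1.0, -0.001, -0.0]]
contact_force: [0.2, -0.5, 1.0]
finger_gap: 0.0469
time: 27.08
ee_pos: [0.4752, 0.1297, 0.0556]
ee_rot: [[0.002, 0.066, 0.998], [0.0, 0.998, -0.066], [-1.0, 0.001, 0.002]]
contact_force: [0.3, 0.3, -0.7]
finger_gap: 0.0467
t 27.08 p [0.4752, 0.1297, 0.0556] zyaw -0.0665 q [-0.5, 0.69, 0.26, 2.09, -0.43, 0.41, 0.03] F [0.3, 0.3, -0.7] gap 0.0467
shift units [0.06, -0.04, -0.06]
turn units (in 5deg) 0.01
time: 27.5
ee_pos: [0.4723, 0.1302, 0.0545]
ee_rot: [[-0.004, 0.065, 0.998], [0.0, 0.998, -0.065], [-1.0, 0.0, -0.004]]
contact_force: [-0.7, -0.9, 5.8]
finger_gap: 0.0176
t 27.50 p [0.4723, 0.1302, 0.0545] zyaw -0.0653 q [-0.5, 0.69, 0.26, 2.09, -0.43, 0.41, 0.03] F [-0.7, -0.9, 5.8] gap 0.0176
```

```bash
python3 -m crank '-0.35 0.01 0 0;-0.36 0.02 0 0;-0.36 0.04 0 0;-0.35 0.05 0 0;-0.35 0.06 0 0;-0.35 0.08 0 0;-0.34 0.09 0 0;-0.34 0.11 0 0'; python3 -m crank '-0.33 0.12 0 0;-0.33 0.13 0 0;-0.32 0.15 0 0;-0.32 0.15 0 0;0 0 0 0;0 0 0 0'; python3 snap.py 12 scene top
```

```text
time: 28.17
ee_pos: [0.4732, 0.1418, 0.1252]
ee_rot: [[-0.003, 0.065, 0.998], [0.0, 0.998, -0.065], [-1.0, 0.0, -0.003]]
contact_force: [-3.7, 1.7, -2.5]
finger_gap: 0.0181
time: 28.67
ee_pos: [0.4741, 0.1557, 0.1578]
ee_rot: [[-0.002, 0.065, 0.998], [0.001, 0.998, -0.065], [-1.0, 0.001, -0.002]]
contact_force: [-4.5, 2.1, -2.8]
finger_gap: 0.0173
```

View pics/scene12.png

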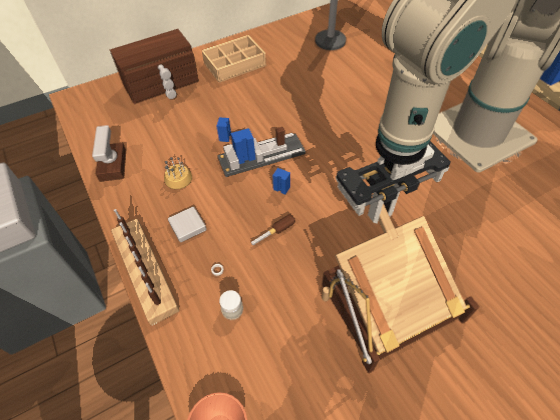

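The gate is rising in the grip, at about 0.49 rad. Continuing.

```bash
python3 -m crank '-0.31 0.17 0 0;-0.31 0.18 0 0;-0.3 0.19 0 0;-0.29 0.21 0 0;-0.28 0.22 0 0;-0.14 0.11 0 0;0 0 0 0;0 0 0 0'; python3 snap.py 13 scene top; python3 - <<'E'
from h import *
go()
s=ld('scene13.npz');crop(s['im'],310,190,490,370,3.3,'pics/s13.png')
s=ld('top13.npz');crop(s['im'],140,180,260,310,4.5,'pics/t13.png')
E
```

```text
time: 29.43
ee_pos: [0.4761, 0.183, 0.1986]
ee_rot: [[-0.002, 0.065, 0.998], [0.001, 0.998, -0.065], [-1.0, 0.001, -0.002]]
contact_force: [-5.2, 2.0, -3.0]
finger_gap: 0.018
t 29.53 p [0.476, 0.1829, 0.1985] zyaw -0.0652 q [-0.73, 0.49, 0.44, 1.93, -0.29, 0.79, -0.19] F [-6.1, 1.5, -3.9] gap 0.0181
```

View pics/s13.png

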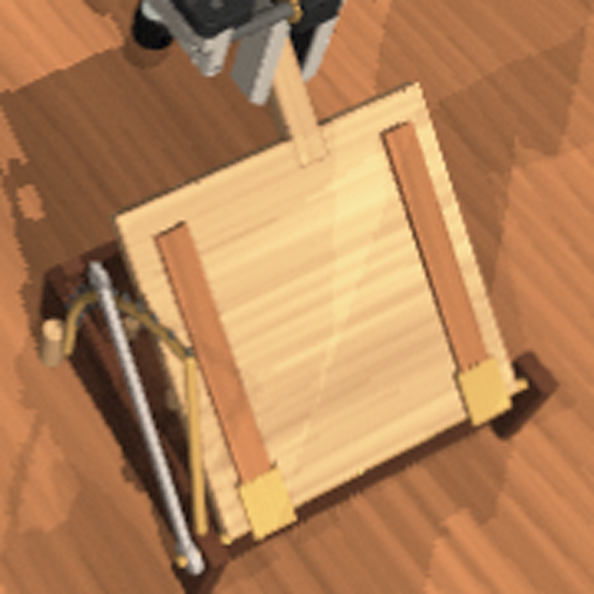

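View pics/t13.png

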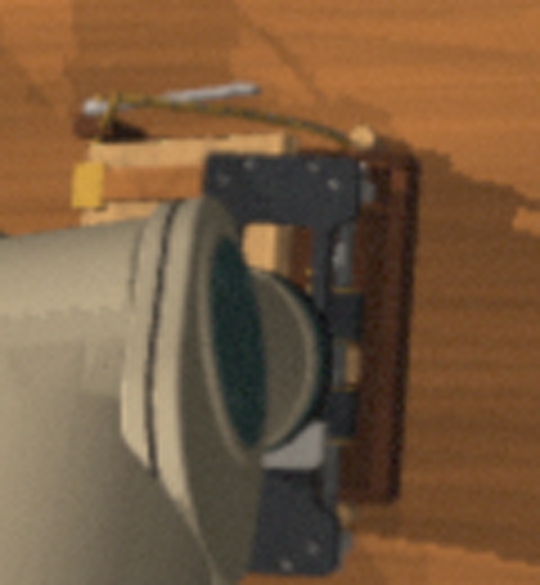

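```bash
cat > ang.py <<'E'
import sys
from h import *
n=sys.argv[1]
s=ld(n+'.npz'); C=cloud(s); a=-.067
ty=np.array([-np.sin(a),np.cos(a)]); tx=np.array([np.cos(a),np.sin(a)])
hp=np.array([.4885,.349])
loc=lambda P:np.c_[(P[:,:2]-hp)@tx-.02,(P[:,:2]-hp)@ty,P[:,2]-.062]
L=loc(C.reshape(-1,3)); im=s['im'].reshape(-1,3).astype(int)
sat=im.max(1)-im.min(1)
# gate surface: between x -80..60, dist from hinge 40..150
r=-L[:,1]; m=(L[:,0]>-.08)&(L[:,0]<.055)&(r>.02)&(r<.16)&(L[:,2]>.01)&(sat>25)
A=L[m]
for _ in range(6):
    k=np.linalg.lstsq(np.c_[A[:,0],A[:,1],np.ones(len(A))],A[:,2],rcond=None)[0]
    e=A[:,2]-np.c_[A[:,0],A[:,1],np.ones(len(A))]@k; A=A[abs(e)<max(.003,2*e.std())]
print('gate n',len(A),'angle %.4f'%np.arctan(-k[1]),'tilt x %.3f'%k[0],'z at hinge',k[2],'resid',e.std())
# pointer
m=(L[:,0]>.09)&(L[:,0]<.14)&(r>.02)&(r<.175)&(L[:,2]>.01)&(sat<35)&(L[:,2]<.14)
B=L[m]
for _ in range(6):
    k2=np.polyfit(B[:,1],B[:,2],1); e=B[:,2]-np.polyval(k2,B[:,1]); B=B[abs(e)<max(.004,2*e.std())]
c,_,V=np.linalg.svd(B-B.mean(0))
print('pointer n',len(B),'angle %.4f'%np.arctan(-k2[0]),'pca',np.arctan2(abs(V[0,2]),abs(V[0,1])),V[0],'y at z0',-k2[1]/k2[0],'x',np.median(B[:,0]),'r range',np.hypot(B[:,1],B[:,2]).min(),np.hypot(B[:,1],B[:,2]).max())
E
for f in scene13 top13 scene12 scene0 top0 scene10; do echo $f; python3 ang.py $f; done
```

```text
scene13
gate n 11990 angle 1.3208 tilt x 0.742 z at hinge -0.14210834510890905 resid 0.10655075592735215
pointer n 242 angle 0.7882 pca 0.7887833138056628 [-0.00927715  0.70467875 -0.70946586] y at z0 0.006668633021087499 x 0.11630928379786452 r range 0.03210531193707185 0.16851206648603648
top13
gate n 1295 angle 0.0556 tilt x -0.882 z at hinge 0.5260443138251255 resid 0.003208362558903956
pointer n 26 angle 0.7567 pca 0.7606474965020028 [-0.00915879 -0.7243594   0.68936171] y at z0 0.010057771389697339 x 0.115140920015908 r range 0.09870438409532353 0.16970949587693238
scene12
gate n 9620 angle 1.2813 tilt x -0.374 z at hinge -0.1734211336991514 resid 0.12232592559063345
pointer n 241 angle 0.7901 pca 0.7907230127408359 [ 0.00956064 -0.70329939  0.71082949] y at z0 0.006164761500138937 x 0.11632825505855017 r range 0.031765407931780766 0.16840835150752934
scene0
gate n 650 angle -0.0040 tilt x -0.018 z at hinge 0.01100154273420263 resid 0.0010629633471251857
pointer n 188 angle 0.7853 pca 0.7855854560225018 [-0.0110298   0.70693133 -0.70719618] y at z0 0.007265865846385107 x 0.11655239551753381 r range 0.03550920540406238 0.1669008905688753
top0
gate n 224 angle -0.0021 tilt x -0.010 z at hinge 0.010972728776233344 resid 0.0010215727586900248
pointer n 27 angle 0.7405 pca 0.7464779773517836 [ 0.00501771  0.73407583 -0.67904896] y at z0 0.01284880521799261 x 0.11489459637289363 r range 0.10150097273549787 0.16945368540366373
scene10
gate n 656 angle -0.0020 tilt x -0.016 z at hinge 0.010888573050514227 resid 0.0010518962825389231
pointer n 202 angle 0.7896 pca 0.7872149672377896 [-0.01168232  0.70577277 -0.70834195] y at z0 0.006592550718772292 x 0.11663821444824465 r range 0.03541877479577866 0.1669654179002554
```

```bash
sed -i 's/(sat>25)$/(sat>25)\&(abs(L[:,2]-r*np.tan(.7))<.045)/' ang.py; for f in scene13 top13; do echo $f; python3 ang.py $f; done; sed 's/tan(.7)/tan(.5)/' ang.py > ang5.py; python3 ang5.py scene12
```

```text
scene13
gate n 5147 angle 0.7075 tilt x -0.006 z at hinge 0.010278638331411133 resid 0.0013333807091791693
pointer n 242 angle 0.7882 pca 0.7887833138056628 [-0.00927715  0.70467875 -0.70946586] y at z0 0.006668633021087499 x 0.11630928379786452 r range 0.03210531193707185 0.16851206648603648
top13
gate n 85 angle 0.7146 tilt x 0.040 z at hinge 0.002837188701981563 resid 0.0013327083110419964
pointer n 26 angle 0.7567 pca 0.7606474965020028 [-0.00915879 -0.7243594   0.68936171] y at z0 0.010057771389697339 x 0.115140920015908 r range 0.09870438409532353 0.16970949587693238
gate n 5251 angle 0.4834 tilt x -0.006 z at hinge 0.008980839443558169 resid 0.001287382532456303
pointer n 241 angle 0.7901 pca 0.7907230127408359 [ 0.00956064 -0.70329939  0.71082949] y at z0 0.006164761500138937 x 0.11632825505855017 r range 0.031765407931780766 0.16840835150752934
```

```bash
python3 - <<'E'
from h import *
a=-.067; ty=np.array([-np.sin(a),np.cos(a),0]); tx=np.array([np.cos(a),np.sin(a),0]); hp=np.array([.4885,.349,.062])
def onplane(c,uv,xo):
    R,t=RT(c); o=-R.T@t; d=rays(c,uv)@R; P0=hp+tx*(xo+.02)
    s=((P0-o)@tx)/(d@tx); P=o+d*s[:,None]-hp; return np.c_[P@ty,P[:,2]]
for f in('scene0','scene10','scene13'):
    s=ld(f+'.npz'); im=s['im'].astype(int)
    sat=im.max(2)-im.min(2); v,u=np.mgrid[:420,:560]
    C=cloud(s)-hp; X=C@tx-.02; Z=C[...,2]; r=-(C@ty)
    m=(X>.09)&(X<.14)&(r>.02)&(r<.175)&(Z>.01)&(Z<.14)&(sat<35)
    P=onplane(s,np.c_[u[m],v[m]],.116)
    vx,vy,x0,y0=cv2.fitLine(P.astype(np.float32),cv2.DIST_HUBER,0,.001,.001).ravel()
    print(f,m.sum(),'pointer angle on plane %.4f'%np.arctan2(abs(vy),abs(vx)),'y at z0',x0-y0*vx/vy)
    r2=np.hypot(*P.T); i=np.argsort(r2)[-12:]; tip=P[i].mean(0); print(' tip dir',np.arctan2(tip[1],-tip[0]),r2.max())
t=ld('top0.npz'); Q=lambda l,x,y,k:np.array(l,float)/k+[x,y]-0.5+0.5/k
P=onz(t,Q([(283,98),(100,119)],140,180,5),[.176,.062])-hp
print('top: base/tip tray y if tip z=.176:',P@ty, P@tx-.02)
# tip must be 168 from base at y: 
yb,yt=(P@ty)[1],(P@ty)[0]; print('angle from acos with len .168+',np.arccos(np.clip((yb-yt)/.168,-1,1)))
E
```

```text
scene0 269 pointer angle on plane 0.7795 y at z0 0.005299315
 tip dir 1.0043047462019128 0.16945998911806712
scene10 287 pointer angle on plane 0.7873 y at z0 0.0032574907
 tip dir 1.094369848613591 0.16945998911806712
scene13 349 pointer angle on plane 0.7777 y at z0 0.005059041
 tip dir 1.0173495604003684 0.16945998911806712
top: base/tip tray y if tip z=.176: [-0.11905344  0.00337766] [0.11618079 0.11638058]
angle from acos with len .168+ 0.7542919752706704
```

```bash
python3 -m crank '-0.15 0.13 0 0;-0.15 0.14 0 0;-0.13 0.13 0 0;0 0 0 0;0 0 0 0;0 0 0 0;0 0 0 0'; python3 snap.py 14 scene wrist top; python3 ang.py scene14; python3 ang.py top14;python3 - <<'E'
from h import *
go()
s=ld('scene14.npz');crop(s['im'],190,90,490,370,2,'pics/s14.png')
a=-0.149;X=np.array([np.cos(a),np.sin(a)]);Y=np.array([-X[1],X[0]]);o=np.array([.5747,-.2248])
for f in('top14','scene14'):
  w=ld(f+'.npz'); L=cloud(w).reshape(-1,3); im=w['im'].reshape(-1,3).astype(int)
  l=np.c_[(L[:,:2]-o)@X,(L[:,:2]-o)@Y,L[:,2]]; blue=im[:,2]>im[:,0]+40
  m=blue&(l[:,2]>.082)&(l[:,2]<.091)&(abs(l[:,0])<.04)&(abs(l[:,1])<.04)
  print(m.sum(),np.percentile(l[m],[2,50,98],axis=0).round(4).tolist())
E
```

```text
time: 30.12
ee_pos: [0.4767, 0.1925, 0.2091]
ee_rot: [[-0.002, 0.066, 0.998], [0.0, 0.998, -0.066], [-1.0, 0.0, -0.002]]
contact_force: [-5.2, 1.5, -3.0]
finger_gap: 0.0175
gate n 4999 angle 0.7730 tilt x -0.007 z at hinge 0.01069994150200844 resid 0.0013447677893930056
pointer n 236 angle 0.7894 pca 0.7920607424737193 [-0.00584056  0.70236799 -0.71179007] y at z0 0.006480940960909948 x 0.11638683659192074 r range 0.03172394535528467 0.16660488010763244
gate n 107 angle 0.6716 tilt x -0.033 z at hinge 0.028217826706168077 resid 0.002096273230070513
pointer n 26 angle 0.7404 pca 0.7435264533676714 [-0.01262665 -0.73602745  0.67683393] y at z0 0.01310463987027791 x 0.1147934701565626 r range 0.09958720560268478 0.170529646065555
t 30.27 p [0.4767, 0.1925, 0.2091] zyaw -0.0656 q [-0.75, 0.48, 0.45, 1.91, -0.28, 0.82, -0.21] F [-5.4, 0.8, -3.8] gap 0.0181
258 [[-0.0219, -0.0212, 0.0835], [0.0014, -0.0038, 0.0872], [0.0226, 0.0138, 0.0908]]
229 [[-0.0203, -0.0181, 0.0829], [0.0022, 0.0017, 0.0874], [0.0243, 0.0179, 0.0901]]
```

View pics/s14.png

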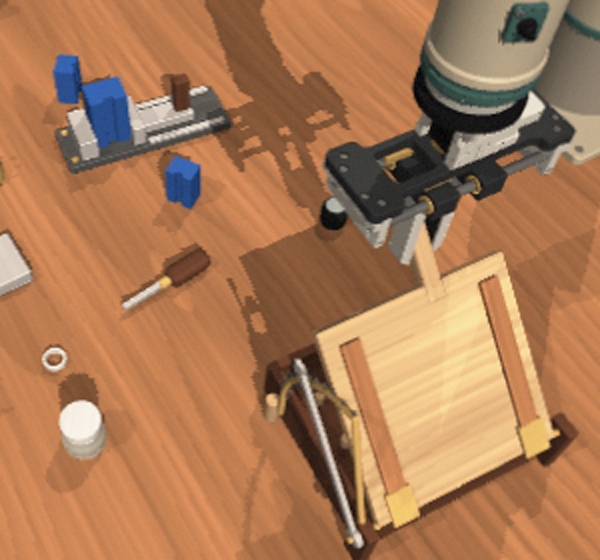

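View pics/wrist14.png

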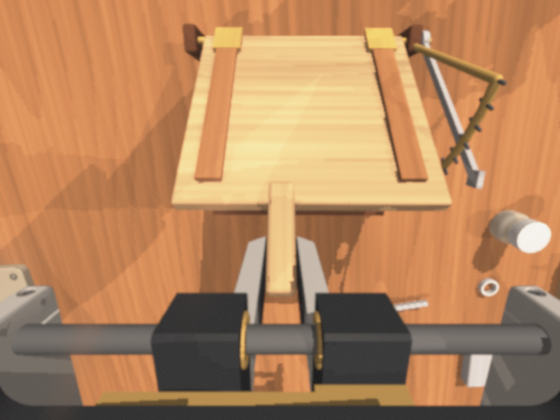

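The wrist view shows the gate (175–450, 35–205) and the whole pointer, (425,35) to (475,180). I'll use it as an independent check.

```bash
python3 ang.py wrist14; sed 's/(L\[:,2\]<.14)$/(L[:,2]<.14)/; s/sat<35/sat<60/' ang.py > ang6.py; python3 ang6.py wrist14; python3 -m crank '0 0 0 0;0 0 0 0;0 0 0 0;0 0 0 0;0 0 0 0;0 0 0 0' | head -4; python3 -c "
from h import *
go()"
```

```text
gate n 24733 angle 0.7737 tilt x -0.003 z at hinge 0.008496273353041463 resid 0.000961437255525001
pointer n 1090 angle 0.7903 pca 0.7925374251407024 [ 0.00621668  0.70202702 -0.71212318] y at z0 0.002995837350018417 x 0.11503924892849617 r range 0.02656433912865357 0.16739726787197354
gate n 24733 angle 0.7737 tilt x -0.003 z at hinge 0.008496273353041463 resid 0.000961437255525001
pointer n 1359 angle 0.7905 pca 0.793432450822795 [-0.01494468 -0.70132459  0.7126854 ] y at z0 0.0027520347541545673 x 0.1150557559150719 r range 0.02656433912865357 0.18066737531830052
time: 30.77
ee_pos: [0.4767, 0.1925, 0.2091]
ee_rot: [[-0.002, 0.066, 0.998], [0.0, 0.998, -0.066], [-1.0, 0.0, -0.002]]
contact_force: [-5.9, 2.4, -3.6]
t 30.77 p [0.4767, 0.1925, 0.2091] zyaw -0.0656 q [-0.75, 0.48, 0.45, 1.91, -0.28, 0.82, -0.21] F [-5.9, 2.4, -3.6] gap 0.0178
```

```bash
python3 -c "
from station import *
print(close_job())"
```

```text
the job is handed in; nothing more can be done
None
```

I handed the job in at about 31 s, with the wax block turned and clamped and the gate still held in the gripper beside the pointer. No verdict came back.

**Clamp:** I slid the jaw back, turned the block a quarter turn so the groove faces the tray, stood it between the jaws, and pushed the jaw in until about 12 N resisted.
- The first insertion caught the top of the fixed jaw and the block slid up in the grip. I stood it on free bench, regripped it higher and inserted it with more clearance.
- The last views put the block 0.6 to 2.5 mm along clamp x and within 4 mm of the middle line. Its top is at about 87 mm, so it is standing on the base.
- The jaw sits at about 9 mm; the gap between the jaws measured 46 mm.

**Gate:** I gripped the tongue and swung the gate up. It was steady for the last half second before hand-in, gripped with 25 N.
- The wrist camera reads the gate at 0.774 rad and the pointer at 0.790 rad. The scene camera reads 0.773 and 0.789, so they agree to within 0.02 rad.
- The top view disagreed, giving the pointer as about 0.74 to 0.76 rad and the gate as 0.67 rad. It had few points there and the arm blocked much of the view, so I did not rely on it. Against its pointer reading, the gate's 0.774 would still be inside the 0.07 rad limit.

I saw no sign that the pointer or the other bench items moved. The scene camera's pointer reading was the same before and after the lift to within about 0.005 rad. I did not measure the bystanders' positions again at the end.

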